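# Pack the calibration plates for shipment

## Robot

A 6-joint arm with a two-finger parallel gripper is mounted at the origin on a cart in front of the work surface, level with it; the furniture and walls round the work are solid. World frame = base frame: x ahead of the robot, y to its left, z up, the work surface at z = 0. Lengths are in m, angles in rad, forces in N, time in s.
With the tool pointing down it reaches from about 0.35 to 0.725 m from the base axis. Payload 6 kg.
Tool frame: the origin (TCP) lies between the finger pads; the fingertips stand 11 mm ahead of it and the grasp point (between the pads) lies 8 mm behind it (ctrl.tip_extent is the distance from the TCP to the fingertips, in m); x points along the fingers, y is the direction in which the jaws open and shut, and the axes are right-handed (so a half turn about x gives the same grasp; the last joint's range is limited). The gripper opens to 85 mm and grips with 20 to 120 N. Pads are 22 mm wide; open, the fingers measure 114 mm over their backs; the gripper's body (76 mm by 85 mm) begins 54 mm behind the grasp point. The pads swing forward as they close: fully open they stand 13 mm farther back than shut.
Start: joints at [1.611, 0.04, 0.085, 0, -1.615, -0.334], TCP at [0.174, 0.574, 0.242] pointing down, gripper open.
Joint ranges: [-2.56, 2.56], [-1.29, 2.01], [-1.08, 1.49], [-3.29, 1.98], [-2.81, -0.18], [-2.99, 2.99]. Speed limits (rad/s): [2.57, 2.57, 3.01, 3.14, 3.14, 3.14].

## Interface

Orientations are given as a unit quaternion [w, x, y, z].
In Python, from rig import ctrl gives the robot as it stands.
- The arm moves only by the tool drive_tool, never from a script. Its argument "motion" is a list of rows, each a list of 6 numbers: the shift along the tool's x, y, z in cm, then the turn, a rotation vector about the tool's x, y, z in degrees. In form: [[dx, dy, dz, ax, ay, az], ...]. A call has 1 to 10 rows; each row is the pose to reach, as a shift and turn from the pose commanded when the call began, along the tool's axes at that moment; what a row does not reach only later rows make up. A row lasts 1/12 s, in which the tool goes at most 41.7 mm and 7.16 degrees, less where a joint would pass 70% of its speed; a pose out of reach is approached as far as the arm can. A call with a gripper value outside its range is refused whole. "claw" is the closure in counts, from 0 (fully open) to 255 (shut), set as the call begins (left out, the last holds). The fingers move at their own pace and stop on an object; "squeeze" is the grip in N (left out, the last holds). Time passes only in rows, so rows that repeat a pose let the fingers close. It gives the time, the measured TCP pose, the force and the opening at its end, in the units of the state.
- ctrl.observe(): the state, without advancing time (a new reading comes with each control period).
- ctrl.read_camera(name): name is "scene" or "side" or "wrist"; returns (picture, depth): 384x512x3 uint8, red, green, blue; 384x512 float32, m along the optical axis (not along the pixel's ray), 0 where there is no reading.
- ctrl.camera_params(name): a dict with "fovy" (degrees; the focal length in pixels is half the picture's height over the tangent of half this angle, whatever the lens; pixels are square), "cx", "cy" (the principal point, pixels), "D" ([k1, k2, p1, p2, k3] as OpenCV has them; the pictures are not rectified), "T" (4x4, takes a point from camera to world coordinates). Camera axes: x right, y up, looking along -z (the intrinsics and any distortion apply to the point x, -y, -z); pixel columns grow to the right and rows downward; lengths in m; the calibration is good to about 2 mm. A picture is of the moment at which its call begins: read the wrist's pose just before it. camera_params takes no time and is no camera call; for the wrist camera it gives the pose at the moment of the call.
- ctrl.hand_in(): hands the job in, once; it reports no verdict.
Trained networks look in the newest picture that a camera, given by its name, has taken for a name from the list of things; names that differ only in an ending like _2 or _b are one class to them, and where a whole thing is asked for, a point or a joint stands for the part that bears it (a point fixed in the world has none). Each returns a list of dicts, best first, with "conf" (0 to 1); they miss things now and then, are a little off and sometimes report something else, mostly with a low value. They report only what shows in the picture. A call takes as long as a camera call.
- ctrl.look_for(camera, thing): "bbox" ([left, top, right, bottom] in pixels, round what is visible of it).
- ctrl.mark_of(camera, thing): "location" ([row, column] in pixels: a listed point, or the origin of a listed thing).
The state is a dict: "clock": time; "q": joint angles; "joint_velocities": joint speeds; "effort": joint torques, N m; "tool_pos": TCP position; "tool_rot": TCP orientation; "force": force on the tool from outside, world axes, zero at the start; "ft_torque": the same for the moment, N m; "width": opening from 0.0 (shut) to 1.0 (fully open).
Only numpy, scipy, OpenCV 4.12 (cv2) and the standard library are available. Lean on these libraries where they do the work, as an engineer would, in place of code of your own. Each camera call takes 0.05 s, during which the arm holds its last target.

## Task

The calibration plates in the dock are going out for recalibration: slide each one straight forward from under the dock's lip before you lift it (do not pry it up), and lay all of them flat and close together in the wooden transport tray. Fill the room that is left with whichever of the wooden spacers fit, one or both, lying flat, so that the tray is full and nothing can shift; a spacer that is not needed stays lying flat on the desk. Leave the other things on the desk where they are.

Things in the scene. Friction and masses are not known exactly. Their poses are not given: they have to be found in the camera images.
- dock: fixed grey plate dock, bed 150 (x) x 211 (y) mm, its top 8 mm above the desk. Origin: centre of its underside; -x is the open front (no stop), +x the back wall, z up. Four stations at y = -78, -26, 26, 78 mm, parted by guide strips 3 mm wide and 6 mm high along x (2.5 mm of play each side of a plate). Not every station need hold a plate.
- dock_lip: steel lip along the dock's back, fixed; same origin and axes as the dock. From dock x = 47 mm to the wall at 69 mm; underside 23, top 27 mm above the desk. A plate's back edge lies 14 to 22 mm under it with 3 mm of play above: slide it at least 25 mm forward (dock -x), flat on the bed, before lifting. The bed carries it all the way.
- tray_floor (a point): centre of the floor of the shallow wooden transport tray (fixed): inside 98 (x) x 227 mm (y), floor 5 mm above the desk, walls 7 mm thick and 16 mm high above the floor; z up. Pieces lie side by side along y, their 90 mm along x. Five plate widths (220 mm) fill it with 7 mm to spare: push each piece up to its neighbour or the end wall, or the last will not go in.
- plate_1: calibration plate: aluminium frame 90 (x) x 44 (y) x 12 mm with glass windows, about 0.16 kg. Origin: centre of underside; z up. Held by an upright black bar 12 mm thick in x, 36 mm long in y, centred at x = -18 mm, top 50 mm above the underside. May be absent (pose None); else starts loose in the dock, its +x end under the lip. Fits the tray either way round.
- plate_2: calibration plate: aluminium frame 90 (x) x 44 (y) x 12 mm with glass windows, about 0.16 kg. Origin: centre of underside; z up. Held by an upright black bar 12 mm thick in x, 36 mm long in y, centred at x = -18 mm, top 50 mm above the underside. May be absent (pose None); else starts loose in the dock, its +x end under the lip. Fits the tray either way round.
- plate_3: calibration plate: aluminium frame 90 (x) x 44 (y) x 12 mm with glass windows, about 0.16 kg. Origin: centre of underside; z up. Held by an upright black bar 12 mm thick in x, 36 mm long in y, centred at x = -18 mm, top 50 mm above the underside. May be absent (pose None); else starts loose in the dock, its +x end under the lip. Fits the tray either way round.
- plate_4: calibration plate: aluminium frame 90 (x) x 44 (y) x 12 mm with glass windows, about 0.16 kg. Origin: centre of underside; z up. Held by an upright black bar 12 mm thick in x, 36 mm long in y, centred at x = -18 mm, top 50 mm above the underside. May be absent (pose None); else starts loose in the dock, its +x end under the lip. Fits the tray either way round.
- spacer_narrow: narrow wooden spacer: board 90 (x) x 44 (y) x 16 mm with an upright batten as grip, 12 mm thick in x, 36 mm long in y, centred over the board, top 50 mm above the underside. Origin: centre of underside; z up. Starts on the desk between dock and tray, on either side of the other spacer. Fills the room of one plate.
- spacer_wide: wide wooden spacer: board 90 (x) x 88 (y) x 16 mm with an upright batten as grip, 12 mm thick in x, 36 mm long in y, centred over the board, top 50 mm above the underside. Origin: centre of underside; z up. Starts on the desk between dock and tray, on either side of the other spacer. Fills the room of two plates.
- place_1 (a point): place 1 of 5 along the tray, counted from its -y end: the point on the tray's floor at y = -88 mm, x = 0 of tray_floor.
- place_2 (a point): place 2 of 5 along the tray, counted from its -y end: the point on the tray's floor at y = -44 mm, x = 0 of tray_floor.
- place_3 (a point): place 3 of 5 along the tray, counted from its -y end: the point on the tray's floor at y = 0 mm, x = 0 of tray_floor.
- place_4 (a point): place 4 of 5 along the tray, counted from its -y end: the point on the tray's floor at y = 44 mm, x = 0 of tray_floor.
- place_5 (a point): place 5 of 5 along the tray, counted from its -y end: the point on the tray's floor at y = 88 mm, x = 0 of tray_floor.
- screwdriver: loose screwdriver 176 mm long, lying on the desk behind the spacers, along the front (x about 0.62 m) of the dark stone slab, which is 90 mm high; leave alone. Origin: middle of its length, on the desk.
- marker_pen: loose marker pen 135 mm long and 16 mm thick, lying to the right of the tray, along x; leave alone. Origin: middle of its length, on the desk.
- hex_key_set: loose hex key holder 33 x 97 x 21 mm, lying behind the dock; leave alone. Origin: centre of its underside.
- usb_stick: loose data stick 18 x 56 x 9 mm, lying to the right of the tray; leave alone. Origin: centre of its underside.

How it is judged:
By the outcome, as a careful person would: the job done as asked, in the order asked, and still so for the second after the job is handed in, with the robot touching nothing.
Of plate_1, plate_2, plate_3, plate_4 only 2 to 4 are there at a start; the rules pass over those that are not, and their reading is None.
At some moment in a run one of spacer_narrow, spacer_wide may be knocked a few centimetres aside while the robot is not near it.
Once in a run the grip may slacken for a moment while it holds something.
It also fails if it takes over 210 s, if anything falls off the work surface, if the arm or the gripper's body presses on something with over 40 N, if the wrist force passes 120 N, or if a joint passes its speed limit or range.

## Working session

There is one attempt and no reset: what is moved stays moved. The work goes in short steps, Python scripts to look and compute and a tool call to move; the robot and the scene stay as the last step left them, time stands still between calls to the robot, and variables do not carry over. Pictures are saved under pics/ and viewed, and the job is handed in when it is done.

Besides the shell and the picture viewer there is one more tool, called after ">>>" in YAML: its name, and indented under it one key for each argument. drive_tool: Moves the arm, as the interface text tells. Its arguments: {"type":"object","properties":{"motion":{"type":"array","items":{"type":"array","items":{"type":"number"}}},"claw":{"type":"number"},"squeeze":{"type":"number"}},"required":["motion"]}

```bash
ls; mkdir -p pics; python3 - <<'E'
from rig import ctrl
import cv2
print(ctrl.observe())
for c in ["scene","side","wrist"]:
    p,d=ctrl.read_camera(c); cv2.imwrite(f"pics/{c}0.png",p[:,:,::-1])
    print(c,ctrl.camera_params(c))
print(ctrl.tip_extent)
E
```

```text
pics
{'clock': 0.0, 'q': array([ 1.61071456e+00,  4.08172546e-02,  8.38392526e-02, -4.65948225e-04,
       -1.61549218e+00, -3.33717149e-01]), 'joint_velocities': array([ 0.00105068,  0.00049667,  0.00144487, -0.00044742, -0.00024782,
       -0.00056796]), 'effort': array([-2.39970641e-04, -3.68210435e+01,  3.47413588e+01,  6.93236232e+00,
       -5.41795875e-03,  1.02233358e-05]), 'tool_pos': array([0.1735736 , 0.57403414, 0.24129097]), 'tool_rot': array([ 0.10288116, -0.69944   ,  0.1041053 ,  0.6995436 ]), 'force': array([0.11198561, 0.53700001, 0.81596875]), 'ft_torque': array([-0.00990224,  0.03978627,  0.04326835]), 'width': 1.0004903786885322}
scene {'fovy': 49.50364657507048, 'cx': 255.22435857071045, 'cy': 189.7694240700736, 'D': array([0.00589171, 0.        , 0.        , 0.        , 0.        ]), 'T': array([[-0.69651876,  0.53459878, -0.47860816, -0.11408675],
       [-0.71733831, -0.50303493,  0.48205976,  0.61753859],
       [ 0.01695194,  0.67908763,  0.73386145,  1.1052044 ],
       [ 0.        ,  0.        ,  0.        ,  1.        ]])}
side {'fovy': 56.33320805305515, 'cx': 253.65182889691948, 'cy': 194.33854431144405, 'D': array([-0.05874066,  0.        ,  0.        ,  0.        ,  0.        ]), 'T': array([[ 0.86930608,  0.28801953, -0.40168606,  0.11830449],
       [-0.49384834,  0.4723927 , -0.73004038, -0.93642185],
       [-0.02051233,  0.83300054,  0.55289181,  0.65931738],
       [ 0.        ,  0.        ,  0.        ,  1.        ]])}
wrist {'fovy': 61.08642336430622, 'cx': 264.0041142375046, 'cy': 190.33898212025434, 'D': array([0.0033527, 0.       , 0.       , 0.       , 0.       ]), 'T': array([[-0.29025585,  0.91668087,  0.2746775 ,  0.24370209],
       [-0.95694842, -0.27837953, -0.08218614,  0.55252175],
       [ 0.00112613, -0.28670721,  0.95801759,  0.37202359],
       [ 0.        ,  0.        ,  0.        ,  1.        ]])}
0.011
```

View pics/scene0.png

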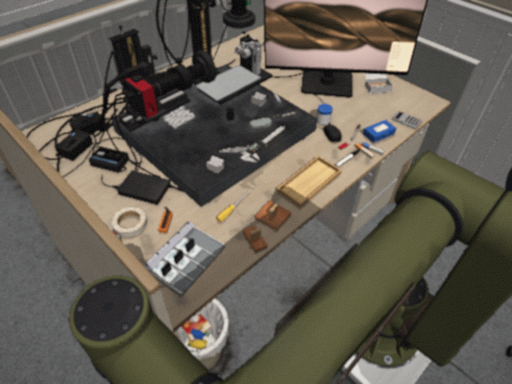

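View pics/side0.png

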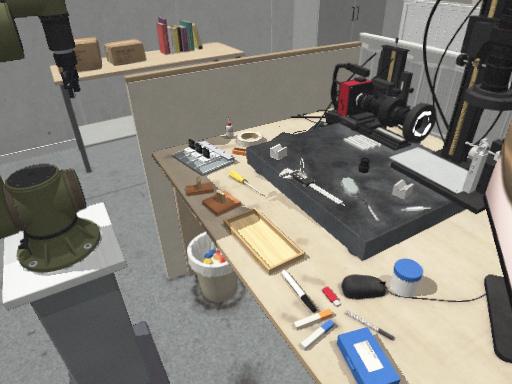

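View pics/wrist0.png

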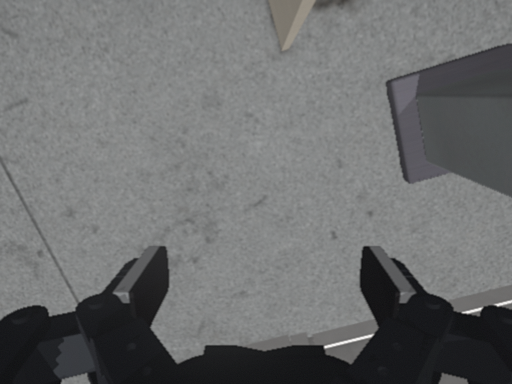

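```bash
cat > h.py <<'E'
import numpy as np, cv2
from rig import ctrl
from scipy.spatial.transform import Rotation as R
def K(p):
    f=192/np.tan(np.radians(p['fovy'])/2); return np.array([[f,0,p['cx']],[0,f,p['cy']],[0,0,1]])
def world(p,uv,d):
    uv=np.asarray(uv,float).reshape(-1,1,2); n=cv2.undistortPoints(uv,K(p),p['D']).reshape(-1,2)
    d=np.asarray(d,float).reshape(-1)
    c=np.c_[n[:,0]*d,-n[:,1]*d,-d]
    return c@p['T'][:3,:3].T+p['T'][:3,3]
def onplane(p,uv,z):
    uv=np.asarray(uv,float).reshape(-1,1,2); n=cv2.undistortPoints(uv,K(p),p['D']).reshape(-1,2)
    r=np.c_[n[:,0],-n[:,1],-np.ones(len(n))]@p['T'][:3,:3].T; o=p['T'][:3,3]
    return o+r*((z-o[2])/r[:,2])[:,None]
def proj(p,X):
    X=np.atleast_2d(X); c=(X-p['T'][:3,3])@p['T'][:3,:3]; c=c*[1,-1,-1]
    return cv2.projectPoints(c,np.zeros(3),np.zeros(3),K(p),p['D'])[0].reshape(-1,2)
def cloud(p,d):
    v,u=np.mgrid[0:384,0:512]; return world(p,np.c_[u.ravel(),v.ravel()],d.ravel()).reshape(384,512,3)
def save(img,name,crop=None,s=1):
    if crop: img=img[crop[1]:crop[3],crop[0]:crop[2]]
    cv2.imwrite(f"pics/{name}.png",cv2.resize(img,None,fx=s,fy=s,interpolation=cv2.INTER_CUBIC)[:,:,::-1])
# tool state
def pose():
    s=ctrl.observe(); q=s['tool_rot']; return np.array(s['tool_pos']),R.from_quat([q[1],q[2],q[3],q[0]])
def rel(tp,yaw,cur=None):
    """shift cm & rotvec deg in tool axes to go to TCP tp, tool down, jaw(y) dir at world yaw"""
    P,Q=cur or pose()
    best=None
    for k in (0,np.pi):
        y=np.array([np.cos(yaw+k),np.sin(yaw+k),0]);x=np.array([0,0,-1.]);z=np.cross(x,y)
        T=R.from_matrix(np.c_[x,y,z]); rv=(Q.inv()*T).as_rotvec(degrees=True)
        if best is None or np.linalg.norm(rv)<np.linalg.norm(best): best=rv
    return np.r_[Q.inv().apply(np.array(tp)-P)*100,best]
E
python3 - <<'E'
from h import *
p,d=ctrl.read_camera("scene"); P=ctrl.camera_params("scene")
save(p,"s1",(130,140,390,310),3)
for n in ["dock","dock_lip","tray_floor","plate_1","spacer_narrow","spacer_wide","place_1","place_5"]:
    for r in ctrl.mark_of("scene",n)[:5]:
        rc=r['location']; dd=d[int(rc[0]),int(rc[1])]
        print(n,round(r['conf'],2),np.round(rc,1),world(P,[rc[1],rc[0]],dd).round(3), onplane(P,[rc[1],rc[0]],0.005).round(3))
Q=ctrl.camera_params("side")
p,d=ctrl.read_camera("side");save(p,"d1",(140,110,320,280),4)
for n in ["dock","dock_lip","tray_floor","plate_1","spacer_narrow","spacer_wide","place_1","place_5"]:
    for r in ctrl.mark_of("side",n)[:5]:
        rc=r['location']; dd=d[int(rc[0]),int(rc[1])]
        print(n,round(r['conf'],2),np.round(rc,1),world(Q,[rc[1],rc[0]],dd).round(3), onplane(Q,[rc[1],rc[0]],0.005).round(3))
E
```

```text
dock_lip 0.59 [241.6 256.1] [[0.432 0.058 0.018]] [[0.438 0.052 0.005]]
dock_lip 0.23 [144.4 344.7] [[ 0.531 -0.533  0.012]] [[ 0.535 -0.541  0.005]]
tray_floor 0.97 [181.1 308.5] [[ 0.499 -0.277  0.007]] [[ 0.5   -0.278  0.005]]
plate_1 0.9 [272.5 161.1] [[0.546 0.343 0.019]] [[0.554 0.34  0.005]]
plate_1 0.88 [248.  182.9] [[0.567 0.245 0.025]] [[0.58  0.238 0.005]]
plate_1 0.6 [259.5 172.4] [[0.559 0.292 0.019]] [[0.568 0.287 0.005]]
spacer_narrow 0.69 [241.4 257.1] [[0.431 0.054 0.015]] [[0.436 0.049 0.005]]
spacer_narrow 0.16 [202.8 236.9] [[ 0.599 -0.012  0.011]] [[ 0.603 -0.015  0.005]]
spacer_wide 0.96 [214.2 271.2] [[ 0.472 -0.051  0.028]] [[ 0.484 -0.066  0.005]]
spacer_wide 0.19 [270.8 161.4] [[0.53  0.348 0.052]] [[0.558 0.336 0.005]]
place_1 0.96 [174.6 315.7] [[ 0.504 -0.325  0.004]] [[ 0.504 -0.324  0.005]]
place_1 0.92 [193.  296.6] [[ 0.488 -0.198  0.01 ]] [[ 0.491 -0.202  0.005]]
place_1 0.82 [185.5 303.4] [[ 0.499 -0.249  0.003]] [[ 0.498 -0.248  0.005]]
place_1 0.79 [166.9 327.8] [[ 0.5   -0.39   0.004]] [[ 0.499 -0.389  0.005]]
place_1 0.68 [179.6 310.1] [[ 0.503
[... 1170 characters left out ...]
0.005]]
place_1 0.67 [247.8 270.7] [[ 0.505 -0.322  0.004]] [[ 0.504 -0.323  0.005]]
place_1 0.64 [232.5 251.4] [[ 0.492 -0.238  0.003]] [[ 0.491 -0.24   0.005]]
place_1 0.62 [223.4 247.4] [[ 0.502 -0.196  0.004]] [[ 0.502 -0.197  0.005]]
place_1 0.56 [235.3 260.9] [[ 0.508 -0.264  0.005]] [[ 0.508 -0.264  0.005]]
place_5 0.84 [255.3 280.8] [[ 0.512 -0.361  0.005]] [[ 0.512 -0.361  0.005]]
place_5 0.67 [247.8 270.7] [[ 0.505 -0.322  0.004]] [[ 0.504 -0.323  0.005]]
place_5 0.64 [232.5 251.4] [[ 0.492 -0.238  0.003]] [[ 0.491 -0.24   0.005]]
place_5 0.62 [223.4 247.4] [[ 0.502 -0.196  0.004]] [[ 0.502 -0.197  0.005]]
place_5 0.56 [235.3 260.9] [[ 0.508 -0.264  0.005]] [[ 0.508 -0.264  0.005]]
```

View pics/s1.png

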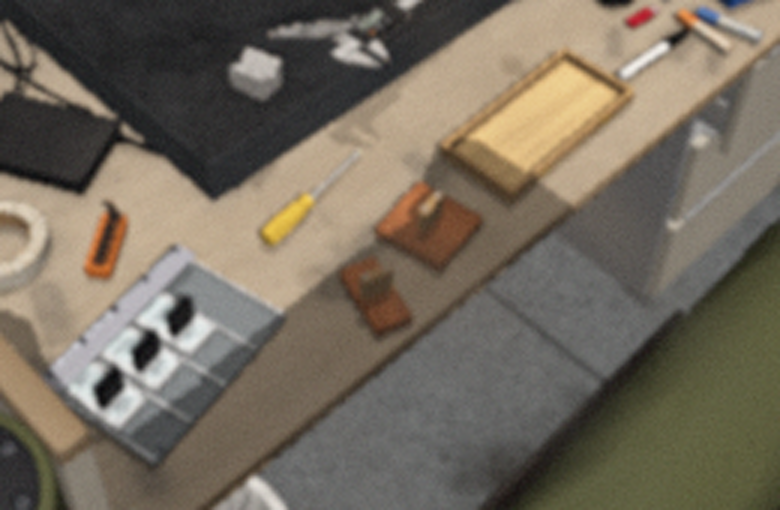

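View pics/d1.png

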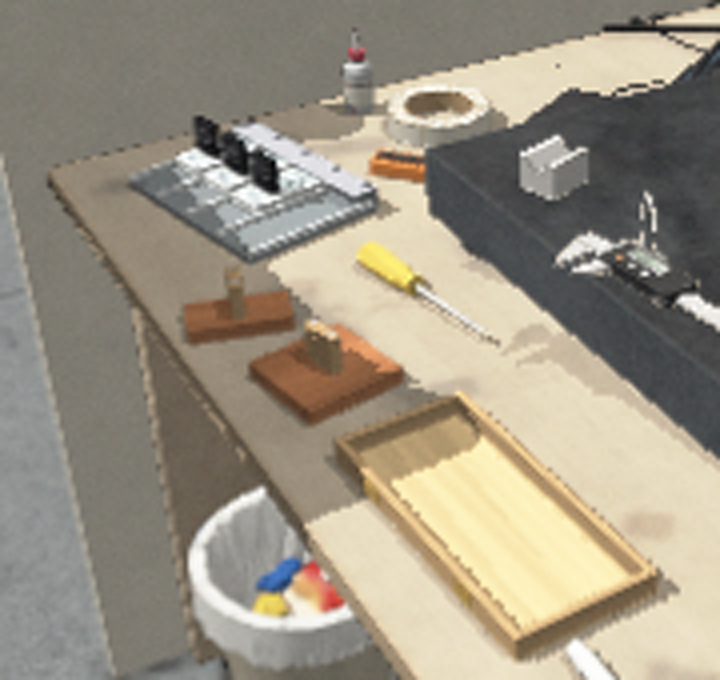

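```bash
python3 - <<'E'
from h import *
P=ctrl.camera_params("side"); p,d=ctrl.read_camera("side"); C=cloud(P,d)
for u,v in [(130,82),(175,75),(250,60),(330,48),(135,120),(150,150),(160,156),(150,120),(200,120)]: print(u,v,C[v,u].round(3))
P=ctrl.camera_params("scene"); p,d=ctrl.read_camera("scene"); C=cloud(P,d)
for u,v in [(3,110),(20,140),(60,195),(100,240),(150,285),(140,265)]: print(u,v,C[v,u].round(3))
# dock fit: lip top
m=(C[...,0]>.4)&(C[...,0]<.72)&(C[...,1]>.12)&(C[...,1]<.42)
for z0,z1 in [(.05,.07),(.022,.034)]:
    mm=m&(C[...,2]>z0)&(C[...,2]<z1); X=C[mm]; print(z0,len(X),X.mean(0).round(3))
mm=m&(C[...,2]>.045)&(C[...,2]<.075)
n,l,st,ce=cv2.connectedComponentsWithStats(mm.astype(np.uint8))
for i in range(1,n):
    if st[i,4]>5: print(st[i,4],C[l==i].mean(0).round(3),ce[i].round(0),C[l==i][:,2].max())
E
```

```text
130 82 [0.366 0.442 0.291]
175 75 [0.537 0.431 0.292]
250 60 [0.871 0.434 0.302]
330 48 [1.298 0.428 0.305]
135 120 [0.356 0.438 0.145]
150 150 [0.391 0.442 0.004]
160 156 [ 0.413  0.377 -0.001]
150 120 [0.414 0.441 0.131]
200 120 [0.622 0.436 0.087]
3 110 [1.502 0.384 0.114]
20 140 [1.007 0.452 0.311]
60 195 [0.777 0.461 0.268]
100 240 [0.574 0.46  0.266]
150 285 [0.357 0.453 0.314]
140 265 [0.415 0.44  0.312]
0.05 141 [0.544 0.283 0.056]
0.022 734 [0.59  0.272 0.027]
55 [0.55  0.227 0.054] [190. 243.] 0.06024855673377183
58 [0.541 0.279 0.054] [178. 254.] 0.059600520690593184
62 [0.531 0.331 0.054] [166. 266.] 0.060431669973596946
```

```bash
cat > r.py <<'E'
import sys
from h import *
a=[float(x) for x in sys.argv[1:]]
for i in range(0,len(a),4): print(rel(a[i:i+3],np.radians(a[i+3])).round(2).tolist())
print(ctrl.observe()['clock'], pose()[0].round(4), pose()[1].as_matrix().round(3).tolist())
E
python3 r.py 0.174 0.574 0.34 73 0.36 0.39 0.34 40 0.545 0.21 0.32 10
```

```text
[-9.77, 0.02, -0.03, 0.17, -0.0, -0.01]
[-9.77, 12.24, -23.17, 33.17, -0.0, -0.01]
[-7.77, 24.11, -46.09, 63.17, -0.01, -0.0]
1.15 [0.1737 0.5743 0.2423] [[0.0, -0.29, -0.957], [-0.0, -0.957, 0.29], [-1.0, 0.0, -0.0]]
```

>>> drive_tool:
  motion:
    - [-4,0,0,0,0,0]
    - [-8,0,0,0,0,0]
    - [-9.8,0,-2,5,0,0]
    - [-9.8,3,-6,12,0,0]
    - [-9.8,5,-9.5,19,0,0]
    - [-9.8,7,-13,26,0,0]
    - [-9.8,9,-16.5,33,0,0]
    - [-9.8,11,-20,40,0,0]
    - [-9.8,12.5,-24,46,0,0]
    - [-9.8,14.5,-27.5,52,0,0]
  claw: 0

```text
clock: 1.98
tool_pos: [0.3944, 0.3562, 0.3404]
tool_rot: [-0.401, 0.582, -0.401, -0.582]
force: [1.5, 1.5, -0.9]
width: 1.0
```

```bash
python3 r.py  0.545 0.21 0.32 10
```

```text
[2.04, -8.86, -19.03, 10.89, 0.02, 0.02]
1.9833 [0.3944 0.3562 0.3404] [[0.0, -0.934, -0.357], [0.0, -0.357, 0.934], [-1.0, -0.0, 0.0]]
```

>>> drive_tool:
  motion:
    - [0.4,-1.8,-3.7,5,0,0]
    - [0.8,-3.5,-7.5,10.9,0,0]
    - [1.2,-5.3,-11.2,10.9,0,0]
    - [1.6,-7,-15,10.9,0,0]
    - [2,-8.9,-19,10.9,0,0]
    - [2,-8.9,-19,10.9,0,0]
    - [2,-8.9,-19,10.9,0,0]

```text
clock: 2.57
tool_pos: [0.546, 0.2106, 0.3192]
tool_rot: [0.454, -0.542, 0.455, 0.542]
force: [-0.1, 0.8, -0.6]
width: 1.001
```

```bash
python3 - <<'E'
from h import *
s=pose();P=ctrl.camera_params("wrist"); p,d=ctrl.read_camera("wrist"); C=cloud(P,d); save(p,"w1",None,1.5)
np.savez("w1.npz",p=p,d=d,T=P['T'])
m=(C[...,0]>.4)&(C[...,0]<.72)&(C[...,1]>.12)&(C[...,1]<.42)
mm=m&(C[...,2]>.052)&(C[...,2]<.07)
n,l,st,ce=cv2.connectedComponentsWithStats(mm.astype(np.uint8))
for i in range(1,n):
    if st[i,4]>30:
        X=C[l==i]; r=cv2.minAreaRect((X[:,:2]*1000).astype(np.float32)); print(st[i,4],X.mean(0).round(4),ce[i].round(0),r)
for z0,z1 in [(.022,.031),(.016,.022)]:
    mm=(m&(C[...,2]>z0)&(C[...,2]<z1)).astype(np.uint8)
    n,l,st,ce=cv2.connectedComponentsWithStats(mm)
    for i in range(1,n):
        if st[i,4]>150:
            X=C[l==i]; print(z0,st[i,4],X.mean(0).round(4),ce[i].round(0),cv2.minAreaRect((X[:,:2]*1000).astype(np.float32)))
print(pose()[0])
E
```

```text
249 [0.5532 0.2272 0.0557] [256. 168.] ((553.3482666015625, 228.2788848876953), (11.292658805847168, 35.98027038574219), 9.776185989379883)
224 [0.544  0.2783 0.0556] [256. 207.] ((543.4514770507812, 278.9195251464844), (11.766677856445312, 34.156028747558594), 9.377729415893555)
203 [0.5345 0.33   0.0557] [257. 245.] ((534.583984375, 331.17230224609375), (12.015328407287598, 35.060882568359375), 10.136061668395996)
39 [0.7182 0.3839 0.0537] [116. 259.] ((717.7415161132812, 384.8507385253906), (4.138181686401367, 19.720947265625), 0.4613633453845978)
0.022 3227 [0.6086 0.2599 0.0261] [211. 178.] ((607.1770629882812, 266.6634521484375), (29.859703063964844, 210.4874267578125), 11.755538940429688)
0.016 721 [0.7002 0.2207 0.0178] [147. 138.] ((703.4561157226562, 218.14199829101562), (27.998626708984375, 75.7591323852539), 37.744171142578125)
0.016 1498 [0.5648 0.2292 0.0191] [248. 162.] ((563.4300537109375, 230.3455352783203), (75.11631774902344, 44.11509323120117), 11.63113784790039)
0.016 1325 [0.5545 0.28   0.0192] [249. 198.] ((552.7683715820312, 281.1106262207031), (72.37477111816406, 44.430362701416016), 11.757845878601074)
0.016 1193 [0.5447 0.332  0.0192] [250. 233.] ((543.25732421875, 333.5889892578125), (72.37879943847656, 44.86769104003906), 12.258781433105469)
[0.54526033 0.21180655 0.31979836]
```

View pics/w1.png

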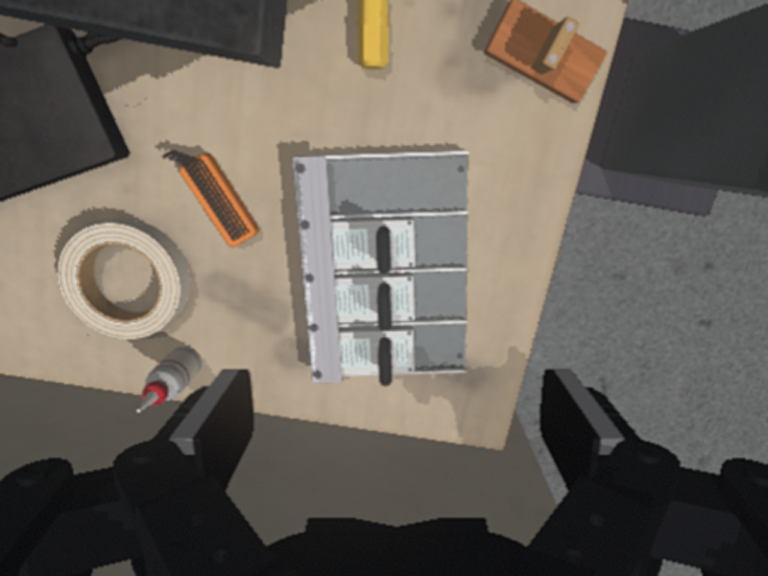

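```bash
python3 r.py 0.5533 0.2278 0.12 10.3 0.5533 0.2278 0.037 10.3; python3 -c "
from h import *
print(ctrl.observe()['q'])"
```

```text
[19.98, -1.09, 1.44, -0.16, -0.03, -0.05]
[28.28, -1.1, 1.45, -0.16, -0.03, -0.05]
2.6167 [0.5453 0.2118 0.3198] [[-0.001, -0.984, -0.176], [-0.001, -0.176, 0.984], [-1.0, 0.001, -0.0]]
[ 7.13083324e-01  2.35150037e-02  2.09409624e-01 -2.17734498e-05
 -1.75770224e+00 -5.36094229e-01]
```

>>> drive_tool:
  motion:
    - [4,-1.1,1.4,0,0,0]
    - [8,-1.1,1.4,0,0,0]
    - [12,-1.1,1.4,0,0,0]
    - [16,-1.1,1.4,0,0,0]
    - [20,-1.1,1.4,0,0,0]
    - [23,-1.1,1.4,0,0,0]
    - [26,-1.1,1.4,0,0,0]
    - [28.2,-1.1,1.4,0,0,0]
    - [28.2,-1.1,1.4,0,0,0]
    - [28.2,-1.1,1.4,0,0,0]
  claw: 130
  squeeze: 70

```text
clock: 3.45
tool_pos: [0.5523, 0.2291, 0.0383]
tool_rot: [-0.452, 0.543, -0.453, -0.543]
force: [-0.5, -0.3, 1.4]
width: 0.492
```

```bash
python3 - <<'E'
from h import *
P=ctrl.camera_params("wrist"); p,d=ctrl.read_camera("wrist"); save(p,"w2",None,1.5)
print(rel([0.5533,0.2278,0.037],np.radians(10.3)).round(2))
E
```

```text
[ 0.32  0.05 -0.17  0.07  0.    0.11]
```

View pics/w2.png

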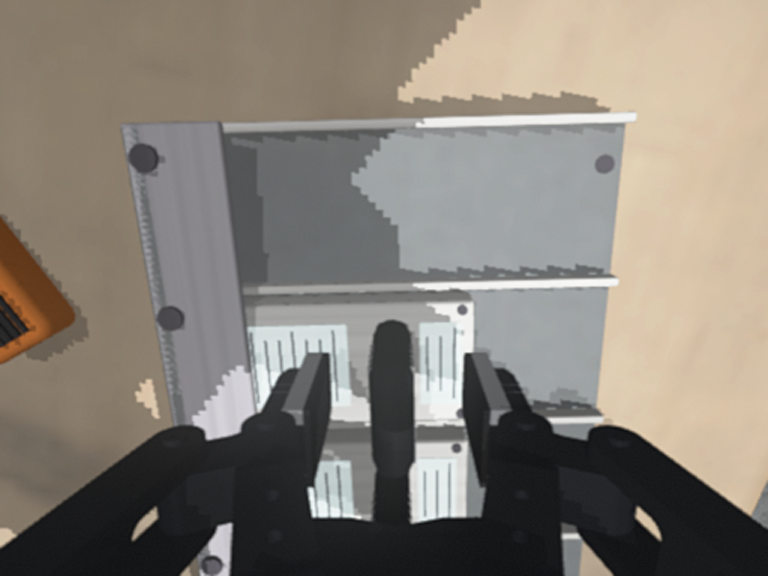

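>>> drive_tool:
  motion:
    - [0,0,0,0,0,0]
    - [0,0,0,0,0,0]
    - [0,0,0,0,0,0]
    - [0,0,0,0,0,0]
    - [0,0,0,0,0,0]
    - [0,0,0,0,0,0]
  claw: 255
  squeeze: 70

```text
clock: 4.0
tool_pos: [0.5543, 0.2292, 0.0407]
tool_rot: [-0.454, 0.543, -0.452, -0.542]
force: [-0.7, 1.7, 6.9]
width: 0.127
```

>>> drive_tool:
  motion:
    - [0,0.7,0,0,0,0]
    - [0,1.4,0,0,0,0]
    - [0,2.1,0,0,0,0]
    - [0,2.8,0,0,0,0]
    - [0,3.5,0,0,0,0]
    - [0,4,0,0,0,0]
    - [0,4,0,0,0,0]

```text
clock: 4.58
tool_pos: [0.5146, 0.2218, 0.0407]
tool_rot: [-0.455, 0.543, -0.452, -0.542]
force: [0.7, 0.3, 7.1]
width: 0.126
```

```bash
python3 - <<'E'
from h import *
P=ctrl.camera_params("wrist"); p,d=ctrl.read_camera("wrist"); save(p,"w3",None,1.5)
E
```

```text
(no output)
```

View pics/w3.png

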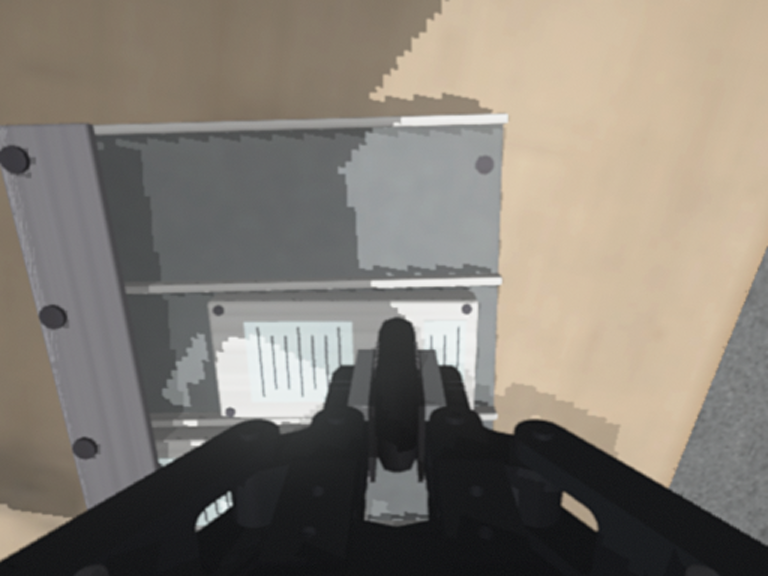

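>>> drive_tool:
  motion:
    - [0,4,0,0,0,0]
    - [0,4,0,0,0,0]
    - [0,4,0,0,0,0]
  claw: 130

```text
clock: 4.88
tool_pos: [0.4728, 0.2133, 0.0377]
tool_rot: [0.453, -0.543, 0.453, 0.543]
force: [-0.2, 0.4, 0.5]
width: 0.485
```

```bash
python3 r.py 0.515 0.222 0.27 10 0.5 -0.05 0.28 8 0.5 -0.32 0.28 5
```

```text
[-23.23, -4.28, 0.1, 0.31, -0.02, -0.07]
[-24.22, 2.07, -26.4, 2.31, -0.02, -0.07]
[-24.2, 6.9, -52.96, 5.31, -0.02, -0.07]
4.8833 [0.4728 0.2133 0.0377] [[-0.001, -0.984, -0.179], [-0.001, -0.179, 0.984], [-1.0, 0.001, -0.0]]
```

I repeated a relative shift by mistake, so the gripper went another 4 cm forward while it opened. I'll check the plate.

```bash
python3 - <<'E'
from h import *
P=ctrl.camera_params("wrist"); p,d=ctrl.read_camera("wrist"); save(p,"w4",None,1.5)
E
```

```text
(no output)
```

View pics/w4.png

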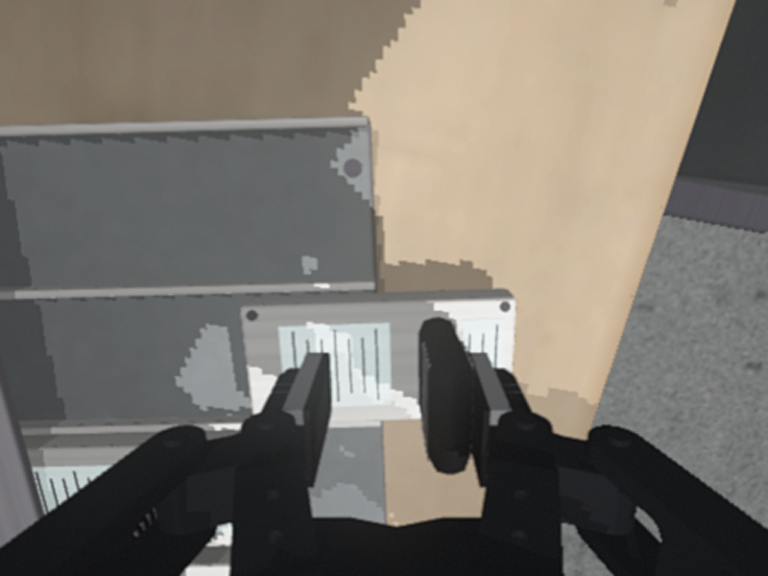

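>>> drive_tool:
  motion:
    - [0,0,0,0,0,0]
    - [0,0,0,0,0,0]
    - [0,0,0,0,0,0]
    - [0,0,0,0,0,0]
    - [0,0,0,0,0,0]
  claw: 255
  squeeze: 70

```text
clock: 5.35
tool_pos: [0.4752, 0.2144, 0.039]
tool_rot: [-0.454, 0.543, -0.453, -0.542]
force: [-1.2, 0.6, 2.7]
width: 0.125
```

```bash
python3 - <<'E'
from h import *
P=ctrl.camera_params("wrist"); p,d=ctrl.read_camera("wrist"); save(p,"w5",None,1.5)
C=cloud(P,d)
for u,v in [(170,210),(170,270),(220,215),(255,270),(300,205),(335,205),(180,205)]: print((u,v),C[v,u].round(4))
p,d=ctrl.read_camera("side"); save(p,"d5",(160,120,280,200),6)
E
```

```text
(170, 210) [0.524  0.2043 0.0194]
(170, 270) [0.5209 0.2377 0.0189]
(220, 215) [0.4994 0.202  0.0208]
(255, 270) [0.48   0.2083 0.0558]
(300, 205) [0.4617 0.1907 0.0187]
(335, 205) [ 0.4391  0.1937 -0.0011]
(180, 205) [0.5195 0.201  0.019 ]
```

View pics/w5.png

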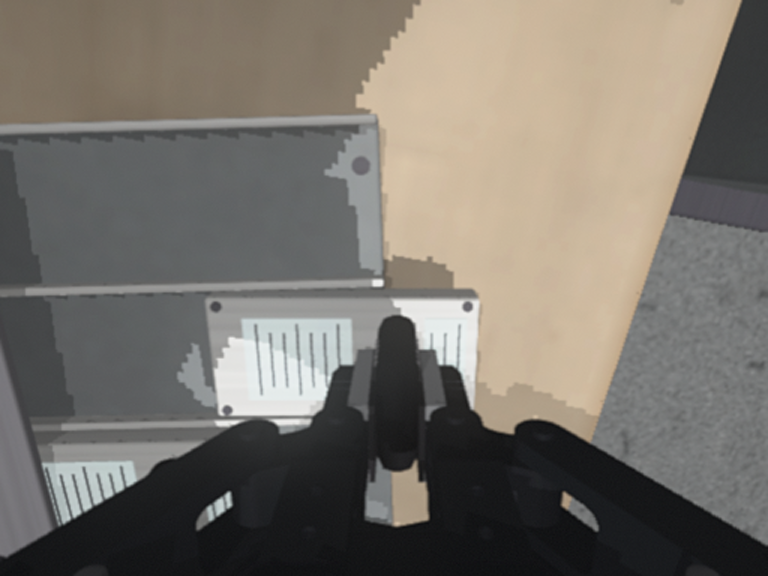

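View pics/d5.png

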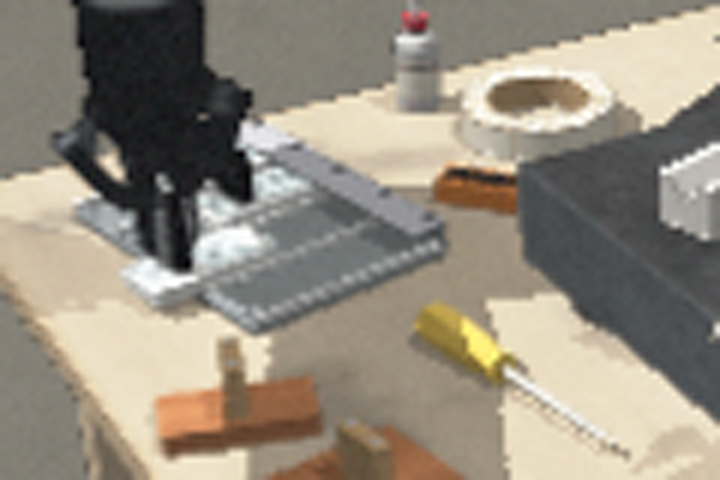

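```bash
python3 r.py 0.475 0.214 0.14 10.3 0.5 -0.05 0.16 8 0.5 -0.29 0.16 6
```

```text
[-10.1, 0.01, -0.04, -0.03, 0.03, 0.09]
[-12.12, 2.25, -26.46, 2.27, 0.03, 0.09]
[-12.13, 6.53, -50.07, 4.27, 0.03, 0.09]
5.45 [0.4752 0.2144 0.039 ] [[0.002, -0.984, -0.178], [0.001, -0.178, 0.984], [-1.0, -0.002, 0.0]]
```

>>> drive_tool:
  motion:
    - [-1.5,0,0,0,0,0]
    - [-4.5,0,0,0,0,0]
    - [-8,0,-1,0,0,0]
    - [-10.5,0,-3.5,0,0,0]
    - [-12,0.5,-6.5,0,0,0]
    - [-12,1,-10,1,0,0]
    - [-12,1.3,-13.5,1,0,0]
    - [-12,1.6,-17,1,0,0]
    - [-12,2,-20.5,2,0,0]
    - [-12,2.2,-24,2,0,0]

```text
clock: 6.28
tool_pos: [0.4949, -0.0276, 0.1576]
tool_rot: [0.463, -0.534, 0.463, 0.535]
force: [0.6, 0.2, -0.8]
width: 0.13
```

```bash
python3 r.py 0.5 -0.29 0.16 6
```

```text
[-0.24, 3.25, -26.04, 2.23, 0.02, -0.06]
6.2833 [ 0.4949 -0.0276  0.1576] [[-0.001, -0.99, -0.143], [0.0, -0.143, 0.99], [-1.0, 0.001, 0.0]]
```

>>> drive_tool:
  motion:
    - [0,0.5,-3.5,0,0,0]
    - [0,0.9,-7,0,0,0]
    - [0,1.3,-10.5,0,0,0]
    - [0,1.7,-14,0,0,0]
    - [0,2.2,-17.5,1,0,0]
    - [0,2.6,-21,2,0,0]
    - [0,3,-24,2,0,0]
    - [0,3.2,-26,2,0,0]
    - [0,3.2,-26,2,0,0]
    - [0,3.2,-26,2,0,0]

```text
clock: 7.12
tool_pos: [0.5006, -0.2887, 0.1568]
tool_rot: [0.472, -0.525, 0.473, 0.527]
force: [0.5, 0.3, -1.1]
width: 0.128
```

```bash
python3 - <<'E'
from h import *
print(pose()[0])
P=ctrl.camera_params("wrist"); p,d=ctrl.read_camera("wrist"); save(p,"w6",None,1.5)
np.savez("w6.npz",p=p,d=d,T=P['T'])
for r in ctrl.mark_of("wrist","place_1")+ctrl.mark_of("wrist","tray_floor"): print(r['conf'],r['location'],onplane(P,r['location'][::-1],.005).round(4))
E
```

```text
[ 0.5005501  -0.28866249  0.15681274]
0.73 [85.2, 273.2] [[ 0.5012 -0.3685  0.005 ]]
0.69 [136.9, 266.9] [[ 0.5018 -0.3258  0.005 ]]
0.96 [185.8, 265.6] [[ 0.4982 -0.282   0.005 ]]
0.63 [184.3, 264.5] [[ 0.4993 -0.2833  0.005 ]]
```

View pics/w6.png

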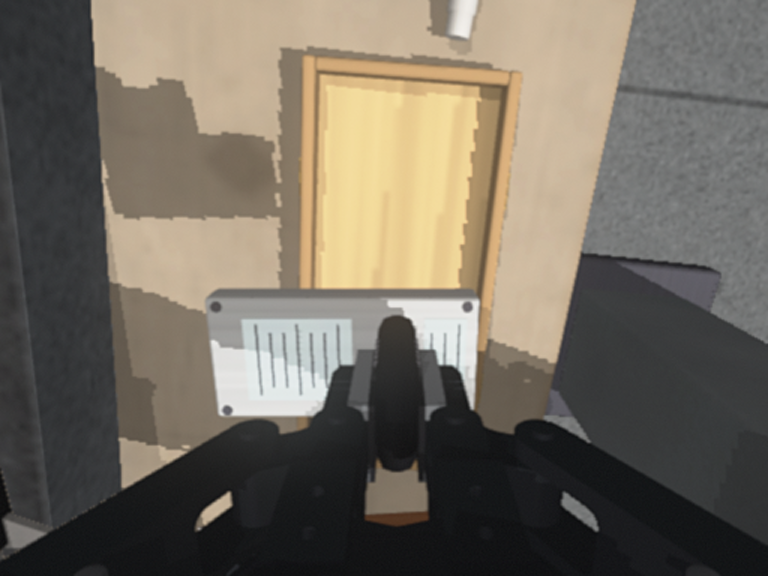

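```bash
python3 - <<'E'
from h import *
f=np.load("w6.npz");P=ctrl.camera_params("wrist");P['T']=f['T'];C=cloud(P,f['d'])
save(f['p'],"w6c",(190,25,360,200),4.5)
px=np.array([(303,57),(521,72),(300,285),(487,350),(317,72),(507,85)])/1.5
W=onplane(P,px,.021);print(W.round(4))
for a,b in [(0,1),(0,2),(1,3)]:
    v=W[b]-W[a]; print(np.linalg.norm(v),np.degrees(np.arctan2(v[1],v[0])))
m=(C[...,2]>.017)&(C[...,2]<.026)&(C[...,1]<-.28)&(C[...,0]>.42)&(C[...,0]<.58)
X=C[m];print(len(X),X.min(0),X.max(0),cv2.minAreaRect((X[:,:2]*1000).astype(np.float32)))
# plate held
m=(C[...,2]>.1)&(C[...,2]<.145)&(C[...,1]<-.2); m[280:]=0
X=C[m]; print(len(X),X.mean(0),np.percentile(X[:,2],[5,50,95]),X.min(0),X.max(0),cv2.minAreaRect((X[:,:2]*1000).astype(np.float32)))
E
```

```text
[[ 0.5584 -0.3958  0.021 ]
 [ 0.4491 -0.4006  0.021 ]
 [ 0.5541 -0.2769  0.021 ]
 [ 0.4418 -0.2483  0.021 ]
 [ 0.5511 -0.3897  0.021 ]
 [ 0.455  -0.3938  0.021 ]]
0.10949516967302073 -177.50860249711678
0.11896457469705811 92.11164291052138
0.15241520134381195 92.73558906008064
4019 [ 0.44351311 -0.40076047  0.01701136] [ 0.55971685 -0.28000393  0.02236292] ((501.6462707519531, -339.7523498535156), (114.44685363769531, 120.71480560302734), 0.8730618953704834)
10700 [ 0.5261543  -0.29521555  0.13636796] [0.13204153 0.13673475 0.13787789] [ 0.47197073 -0.31594241  0.12538056] [ 0.56602593 -0.26289572  0.14493923] ((518.6767578125, -289.93243408203125), (90.6185531616211, 44.37670135498047), 6.707952499389648)
```

View pics/w6c.png

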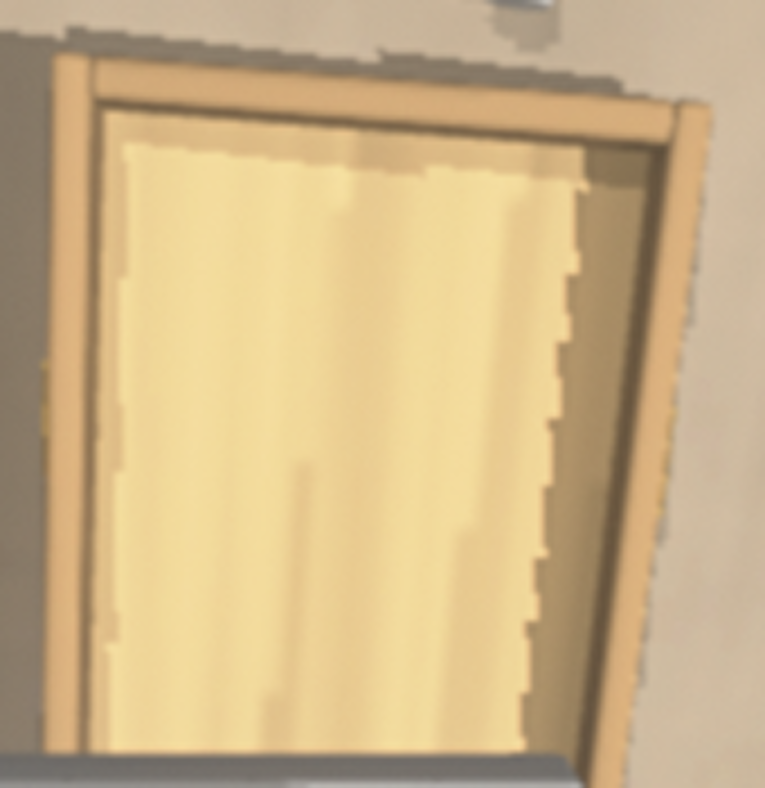

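```bash
python3 r.py 0.4847 -0.366 0.10 2.4 0.4847 -0.366 0.045 2.4
```

```text
[5.79, 2.51, -7.66, 3.91, 0.03, -0.03]
[11.29, 2.5, -7.66, 3.91, 0.03, -0.03]
7.2667 [ 0.5012 -0.2871  0.1579] [[-0.001, -0.994, -0.11], [0.0, -0.11, 0.994], [-1.0, 0.001, 0.0]]
```

>>> drive_tool:
  motion:
    - [0,1.2,-3.8,2,0,0]
    - [1,2.5,-7.6,3.9,0,0]
    - [5,2.5,-7.6,3.9,0,0]
    - [8,2.5,-7.6,3.9,0,0]
    - [9.5,2.5,-7.6,3.9,0,0]
    - [9.5,2.5,-7.6,3.9,0,0]
    - [9.5,2.5,-7.6,3.9,0,0]

```text
clock: 7.85
tool_pos: [0.4848, -0.3655, 0.0633]
tool_rot: [0.489, -0.51, 0.49, 0.511]
force: [-0.2, 0.5, -0.7]
width: 0.124
```

```bash
python3 - <<'E'
from h import *
for i in range(2):
    print(pose()[0]);P=ctrl.camera_params("wrist"); p,d=ctrl.read_camera("wrist")
save(p,"w7",None,1.5)
print(rel([.4847,-.366,.037],np.radians(2.4)).round(2))
E
```

```text
[ 0.48476515 -0.3654752   0.06332449]
[ 0.48564531 -0.36599824  0.06502501]
[ 2.88  0.14  0.04  0.05 -0.12  0.16]
```

View pics/w7.png

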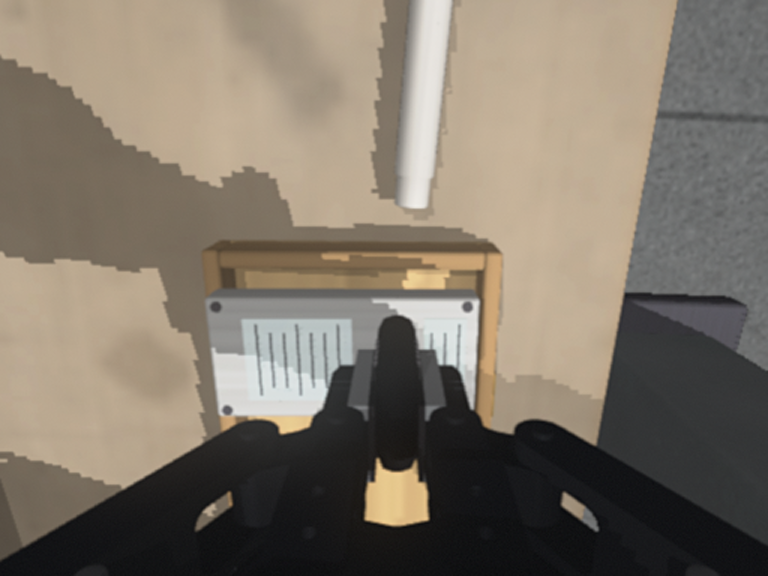

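```bash
python3 - <<'E'
from h import *
P=ctrl.camera_params("wrist")
print(onplane(P,np.array([(221,268),(481,268),(205,243),(499,243)])/1.5,.021).round(4))
z=pose()[0][2]-.0315+.012
print(z,onplane(P,np.array([(209,292),(478,291)])/1.5,z).round(4))
E
```

```text
[[ 0.5525 -0.3913  0.021 ]
 [ 0.4561 -0.3955  0.021 ]
 [ 0.5578 -0.4006  0.021 ]
 [ 0.4504 -0.4051  0.021 ]]
0.04631963671602604 [[ 0.5477 -0.3901  0.0463]
 [ 0.4611 -0.3941  0.0463]]
```

```bash
python3 - <<'E'
from h import *
P=ctrl.camera_params("wrist")
z=pose()[0][2]-.0315
print(z,onplane(P,np.array([(209,291),(478,290)])/1.5,z).round(4),onplane(P,np.array([(209,299),(478,298)])/1.5,z+.012).round(4))
E
```

```text
0.034319636716026045 [[ 0.5524 -0.3865  0.0343]
 [ 0.4589 -0.3909  0.0343]] [[ 0.5479 -0.3877  0.0463]
 [ 0.4609 -0.3918  0.0463]]
```

>>> drive_tool:
  motion:
    - [1,0.1,0,0,0,0]
    - [1.8,0.1,0,0,0,0]
    - [2.2,0.1,0,0,0,0]
    - [2.5,0.1,0,0,0,0]
    - [2.7,0.1,0,0,0,0]
    - [2.7,0.1,0,0,0,0]

```text
clock: 8.45
tool_pos: [0.4838, -0.3663, 0.0364]
tool_rot: [-0.489, 0.51, -0.49, -0.51]
force: [-0.4, 0.6, -0.3]
width: 0.124
```

>>> drive_tool:
  motion:
    - [0.15,0,0,0,0,0]
    - [0.15,0,-0.2,0,0,0]
    - [0.15,0,-0.3,0,0,0]
    - [0.15,0,-0.4,0,0,0]
    - [0.15,0,-0.4,0,0,0]

```text
clock: 8.87
tool_pos: [0.4844, -0.369, 0.0361]
tool_rot: [0.49, -0.51, 0.489, 0.511]
force: [-2.0, 9.6, 8.2]
width: 0.132
```

>>> drive_tool:
  motion:
    - [0,0,0,0,0,0]
    - [0,0,0,0,0,0]
    - [0,0,0,0,0,0]
    - [-2,0,0,0,0,0]
    - [-5,0,0,0,0,0]
    - [-9,0,1,0,0,0]
    - [-12,0,3,0,0,0]
  claw: 130

```text
clock: 9.45
tool_pos: [0.4823, -0.3418, 0.1572]
tool_rot: [-0.49, 0.51, -0.491, -0.509]
force: [0.4, 0.2, 1.0]
width: 0.488
```

```bash
python3 - <<'E'
from h import *
P=ctrl.camera_params("wrist"); p,d=ctrl.read_camera("wrist")
save(p,"w8",None,1.5)
E
python3 r.py .5 -.1 .24 5 .48 .15 .24 10 .544 .279 .12 10.3
```

```text
[-7.64, -2.59, 23.89, -2.64, -0.39, 0.53]
[-7.81, -1.62, 48.95, -7.64, -0.42, 0.51]
[4.17, -8.43, 61.65, -7.94, -0.42, 0.51]
9.5 [ 0.4848 -0.3402  0.165 ] [[0.01, -0.999, -0.041], [-0.006, -0.041, 0.999], [-1.0, -0.009, -0.007]]
```

View pics/w8.png

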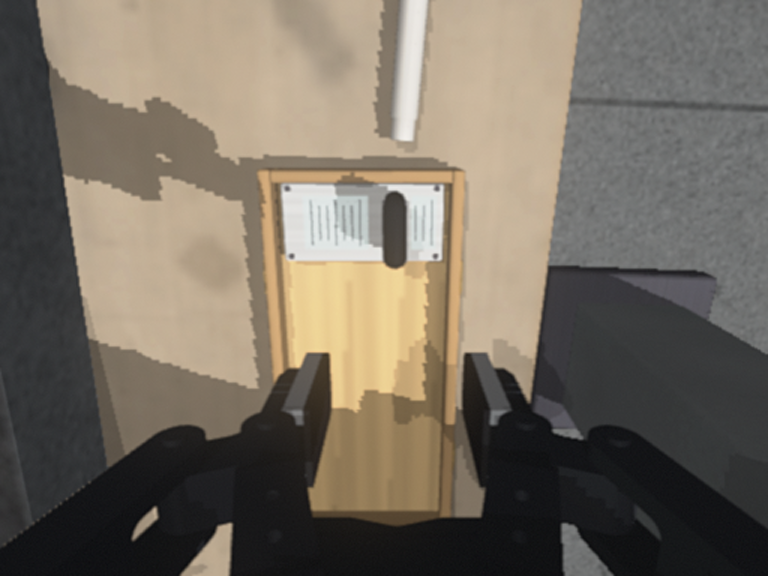

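>>> drive_tool:
  motion:
    - [-1,0,4,0,0,0]
    - [-1,0,8,0,0,0]
    - [-1,0,12,0,0,0]
    - [-1,0,16,0,0,0]
    - [-1,0,20,0,0,0]
    - [-1,0,24,-1,0,0]
    - [-1,-1,28,-2,0,0]
    - [-1,-2,32,-3,0,0]
    - [-1,-3,36,-4,0,0]
    - [-1,-3,36,-4,0,0]

```text
clock: 10.33
tool_pos: [0.4984, 0.0259, 0.1643]
tool_rot: [0.47, -0.528, 0.47, 0.529]
force: [0.0, -1.3, -0.0]
width: 0.489
```

```bash
python3 - <<'E'
from h import *
P=ctrl.camera_params("wrist"); p,d=ctrl.read_camera("wrist")
save(p,"w9",None,1.5); np.savez("w9.npz",p=p,d=d,T=P['T'])
E
python3 r.py .543 .230 .16 10.3 .544 .279 .12 10.3 .544 .279 .038 10.3
```

```text
[0.43, -6.86, 19.99, -3.65, -0.01, -0.02]
[4.43, -7.53, 24.84, -3.65, -0.01, -0.02]
[12.63, -7.53, 24.84, -3.65, -0.01, -0.02]
10.3833 [0.498  0.0235 0.1644] [[-0.0, -0.993, -0.116], [-0.0, -0.116, 0.993], [-1.0, 0.0, -0.0]]
```

View pics/w9.png

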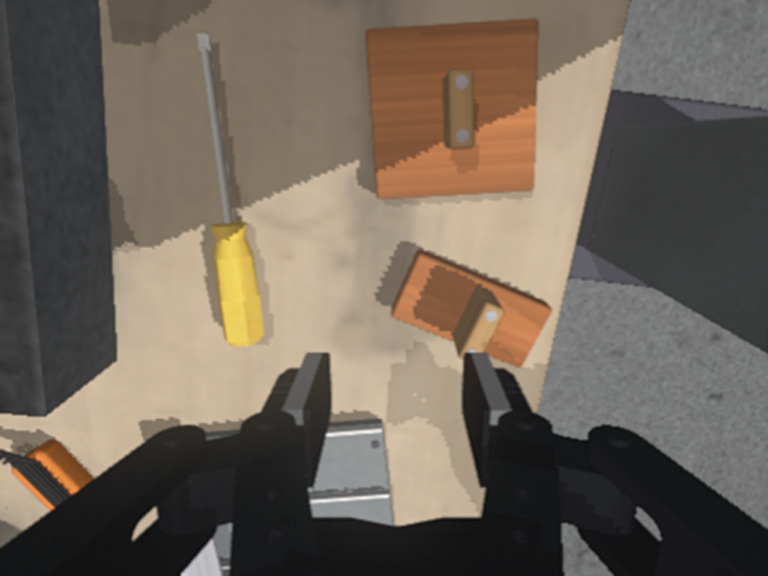

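>>> drive_tool:
  motion:
    - [0,-1.2,4,-1,0,0]
    - [0,-2.4,8,-2,0,0]
    - [0,-3.6,12,-3,0,0]
    - [0,-4.8,16,-3.6,0,0]
    - [0.5,-6.2,20,-3.6,0,0]
    - [2,-7.5,24,-3.6,0,0]
    - [5,-7.5,24.8,-3.6,0,0]
    - [5,-7.5,24.8,-3.6,0,0]

```text
clock: 11.05
tool_pos: [0.5424, 0.276, 0.1071]
tool_rot: [0.451, -0.54, 0.458, 0.543]
force: [-0.7, -1.3, -2.7]
width: 0.489
```

```bash
python3 - <<'E'
from h import *
P=ctrl.camera_params("wrist"); p,d=ctrl.read_camera("wrist")
save(p,"w10",None,1.5)
for t in [[.544,.279,.038],[.5345,.331,.038]]: print(rel(t,np.radians(10.3)).round(2))
E
```

```text
[ 7.22 -0.2   0.45 -0.31 -0.21 -0.4 ]
[ 7.2  -0.16  5.73 -0.31 -0.21 -0.4 ]
```

View pics/w10.png

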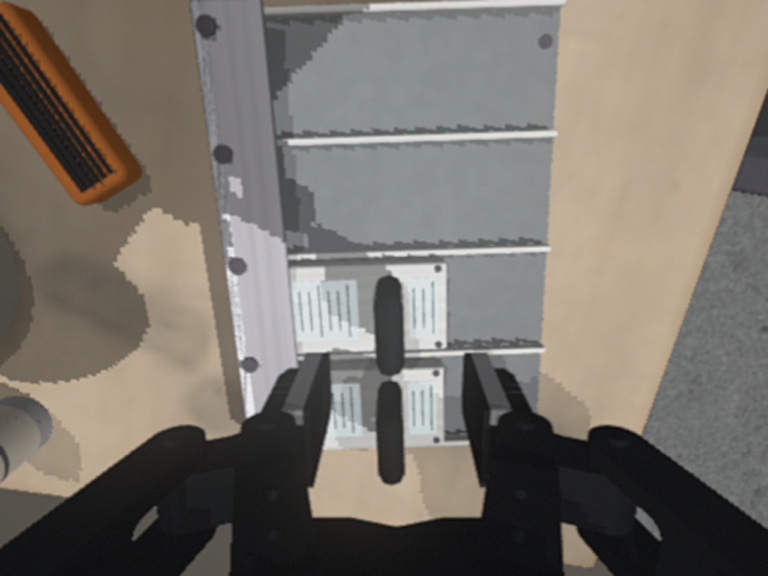

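>>> drive_tool:
  motion:
    - [2,-0.1,0.2,0,0,0]
    - [4,-0.2,0.4,0,0,0]
    - [5.5,-0.2,0.4,0,0,0]
    - [6.5,-0.2,0.4,0,0,0]
    - [7,-0.2,0.4,0,0,0]
    - [7,-0.2,0.4,0,0,0]

```text
clock: 11.6
tool_pos: [0.5463, 0.2786, 0.0449]
tool_rot: [-0.455, 0.541, -0.455, -0.541]
force: [0.6, 0.6, -0.1]
width: 0.488
```

>>> drive_tool:
  motion:
    - [0,0,0,0,0,0]
    - [0,0,0,0,0,0]
    - [0,0,0,0,0,0]
    - [0,0,0,0,0,0]
    - [0,0,0,0,0,0]
    - [0,0,0,0,0,0]
  claw: 255
  squeeze: 70

```text
clock: 12.1
tool_pos: [0.5469, 0.2801, 0.0466]
tool_rot: [-0.455, 0.542, -0.454, -0.541]
force: [-0.2, -0.3, 5.9]
width: 0.124
```

>>> drive_tool:
  motion:
    - [0,0.7,0,0,0,0]
    - [0,1.4,0,0,0,0]
    - [0,2.1,0,0,0,0]
    - [0,2.8,0,0,0,0]
    - [0,3.5,0,0,0,0]
    - [0,4,0,0,0,0]
    - [0,4,0,0,0,0]

```text
clock: 12.68
tool_pos: [0.5068, 0.2734, 0.0466]
tool_rot: [-0.456, 0.542, -0.453, -0.541]
force: [-1.7, 1.9, 7.8]
width: 0.123
```

```bash
python3 - <<'E'
from h import *
P=ctrl.camera_params("wrist"); p,d=ctrl.read_camera("wrist")
save(p,"w11",None,1.5)
E
python3 r.py .5 -.1 .15 7
```

```text
[-10.4, 7.14, -36.64, 3.01, 0.07, 0.14]
12.7333 [0.5068 0.2734 0.0466] [[0.002, -0.985, -0.174], [0.002, -0.174, 0.985], [-1.0, -0.003, 0.001]]
```

View pics/w11.png

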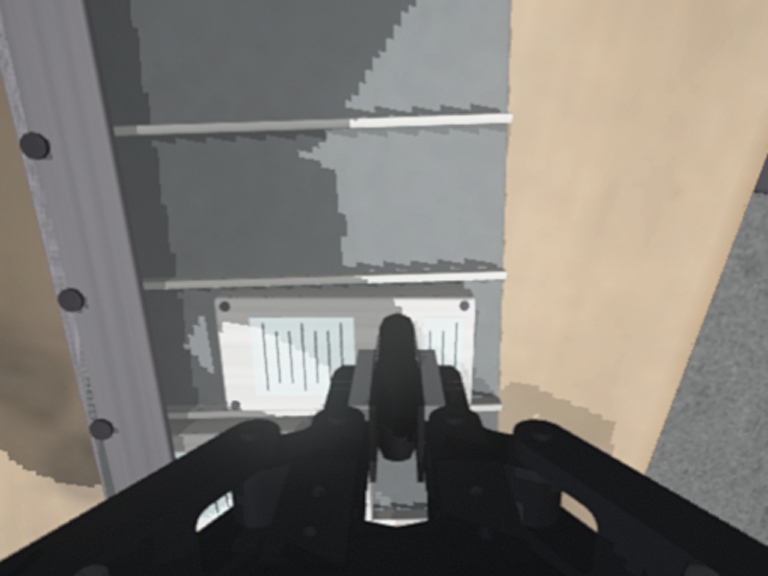

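>>> drive_tool:
  motion:
    - [-1.5,0,0,0,0,0]
    - [-4.5,0,0,0,0,0]
    - [-8,0,-1,0,0,0]
    - [-10.3,0,-3.5,0,0,0]
    - [-10.3,0.6,-7,0,0,0]
    - [-10.3,1.4,-11,1,0,0]
    - [-10.3,2.2,-15,1,0,0]
    - [-10.3,3,-19,2,0,0]
    - [-10.3,3.8,-23,2,0,0]
    - [-10.3,4.6,-27,3,0,0]

```text
clock: 13.57
tool_pos: [0.5065, -0.0026, 0.1467]
tool_rot: [0.468, -0.529, 0.469, 0.53]
force: [1.6, -0.3, -2.6]
width: 0.125
```

```bash
python3 r.py .4876 -.29 .13 2.4 
```

```text
[1.66, 5.38, -28.3, 4.6, 0.03, -0.11]
13.5667 [ 0.5065 -0.0026  0.1467] [[-0.002, -0.993, -0.122], [0.0, -0.122, 0.993], [-1.0, 0.002, 0.001]]
```

>>> drive_tool:
  motion:
    - [0,0.7,-4,1,0,0]
    - [0,1.4,-8,2,0,0]
    - [0,2.1,-12,3,0,0]
    - [0,2.9,-16,4,0,0]
    - [0,3.7,-20,4.6,0,0]
    - [0.5,4.5,-24,4.6,0,0]
    - [1,5.4,-27.5,4.6,0,0]
    - [1,5.4,-27.5,4.6,0,0]
    - [1,5.4,-27.5,4.6,0,0]

```text
clock: 14.32
tool_pos: [0.4861, -0.2816, 0.1357]
tool_rot: [0.49, -0.508, 0.491, 0.511]
force: [-0.4, 0.1, -1.8]
width: 0.123
```

```bash
python3 - <<'E'
from h import *
print(pose()[0])
P=ctrl.camera_params("wrist"); p,d=ctrl.read_camera("wrist"); save(p,"w12",None,1.5)
print(pose()[0]); C=cloud(P,d)
z=pose()[0][2]-.0385
m=(C[...,2]>z-.008)&(C[...,2]<z+.02)&(C[...,1]<-.2)&(C[...,1]>-.34); m[285:]=0
X=C[m]; print(len(X),np.percentile(X[:,2],[5,50,95])-z,cv2.minAreaRect((X[:,:2]*1000).astype(np.float32)))
m=(C[...,2]>.01)&(C[...,2]<.019)&(C[...,1]<-.33)&(C[...,0]>.455)&(C[...,0]<.55); X=C[m]
print(len(X),X.mean(0),cv2.minAreaRect((X[:,:2]*1000).astype(np.float32)),X[:,1].max())
E
python3 r.py .4833 -.323 .07 2.4
```

```text
[ 0.48605974 -0.28159446  0.13565136]
[ 0.48677565 -0.28056458  0.13632621]
9880 [0.0051535  0.01010032 0.01129389] ((504.0296630859375, -281.0660705566406), (90.58360290527344, 44.723541259765625), 2.4430441856384277)
7381 [ 0.50524703 -0.37185376  0.01614263] ((501.9112854003906, -382.48126220703125), (95.02279663085938, 67.76897430419922), 2.1150624752044678) -0.34696975815076825
[6.63, 0.5, -4.24, -0.14, 0.09, -0.14]
14.3667 [ 0.4868 -0.2806  0.1363] [[-0.003, -0.999, -0.039], [0.001, -0.039, 0.999], [-1.0, 0.002, 0.002]]
```

View pics/w12.png

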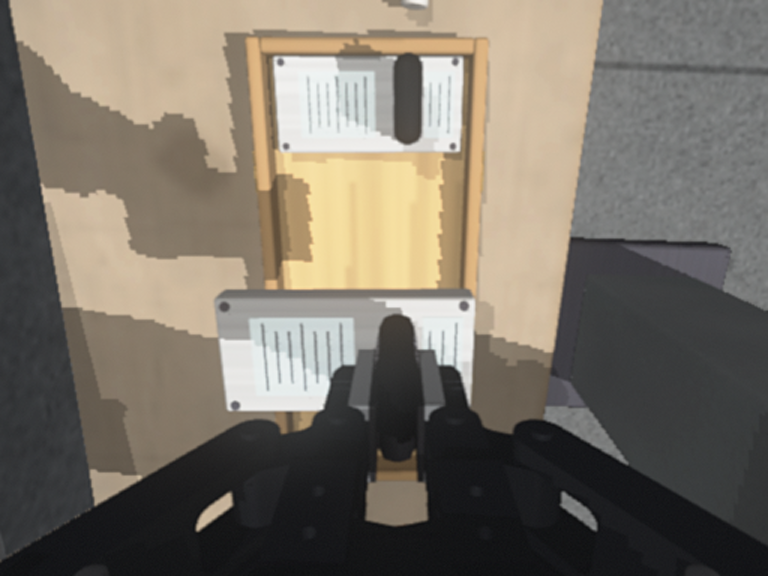

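>>> drive_tool:
  motion:
    - [0,0.4,-4,0,0,0]
    - [2,0.5,-4.2,0,0,0]
    - [5,0.5,-4.2,0,0,0]
    - [7,0.5,-4.2,0,0,0]
    - [7.8,0.5,-4.2,0,0,0]
    - [8.2,0.5,-4.2,0,0,0]
    - [8.4,0.5,-4.2,0,0,0]
    - [8.4,0.5,-4.2,0,0,0]

```text
clock: 15.03
tool_pos: [0.4854, -0.3224, 0.0551]
tool_rot: [-0.489, 0.511, -0.489, -0.51]
force: [0.5, -0.2, -1.7]
width: 0.121
```

```bash
python3 - <<'E'
from h import *
P=ctrl.camera_params("wrist"); p,d=ctrl.read_camera("wrist"); save(p,"w13",None,1.5)
print(pose()[0],ctrl.observe()['force'])
E
```

```text
[ 0.48556676 -0.32265485  0.0554652 ] [-0.4673643  -0.78161086 -2.31142294]
```

View pics/w13.png

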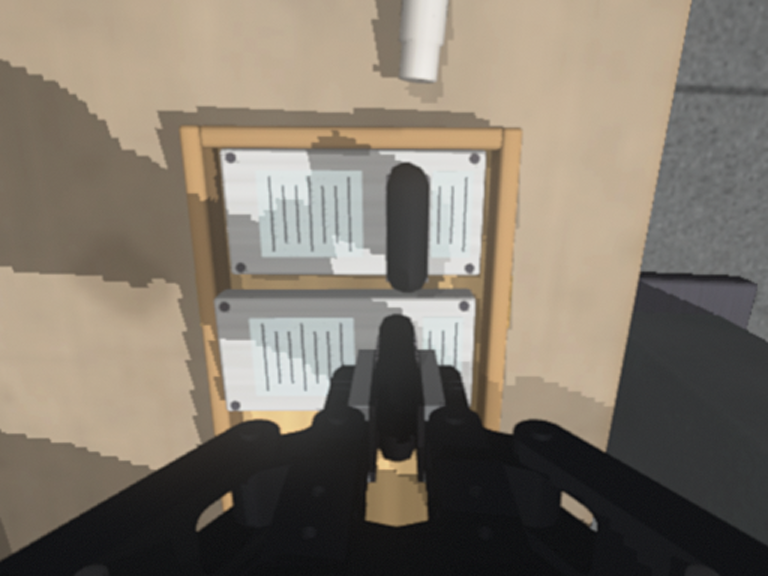

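>>> drive_tool:
  motion:
    - [0.5,0.15,0,0,0,0]
    - [0.9,0.15,0,0,0,0]
    - [1.1,0.15,0,0,0,0]
    - [1.25,0.15,0,0,0,0]
    - [1.3,0.15,0,0,0,0]

```text
clock: 15.5
tool_pos: [0.4835, -0.3231, 0.0436]
tool_rot: [-0.489, 0.511, -0.489, -0.51]
force: [-5.6, 6.5, 13.4]
width: 0.125
```

>>> drive_tool:
  motion:
    - [-0.1,0,-0.1,0,0,0]
    - [-0.1,0,-0.25,0,0,0]
    - [-0.1,0,-0.4,0,0,0]
    - [-0.1,0,-0.5,0,0,0]
    - [-0.1,0,-0.5,0,0,0]

```text
clock: 15.92
tool_pos: [0.4843, -0.3272, 0.0436]
tool_rot: [-0.49, 0.511, -0.489, -0.51]
force: [-2.3, 8.7, 10.2]
width: 0.121
```

>>> drive_tool:
  motion:
    - [-0.05,0,-0.1,0,0,0]
    - [-0.05,0,-0.1,0,0,0]

```text
clock: 16.08
tool_pos: [0.4843, -0.3274, 0.0437]
tool_rot: [0.49, -0.51, 0.488, 0.51]
force: [-0.8, 10.7, 9.6]
width: 0.126
```

```bash
python3 - <<'E'
from h import *
P=ctrl.camera_params("wrist"); p,d=ctrl.read_camera("wrist"); save(p,"w14",None,1.5)
print(pose()[0],ctrl.observe()['force'])
E
```

```text
[ 0.48428981 -0.32733067  0.04370334] [-2.18551264 10.98958233  8.3259252 ]
```

View pics/w14.png

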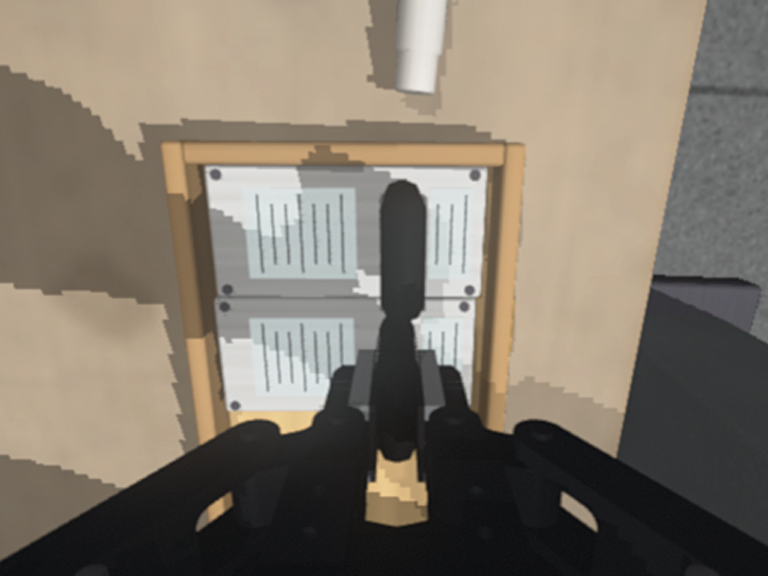

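>>> drive_tool:
  motion:
    - [0,0,0,0,0,0]
    - [0,0,0,0,0,0]
    - [0,0,0,0,0,0]
    - [-2,0,0,0,0,0]
    - [-5,0,0,0,0,0]
    - [-9,0,2,0,0,0]
    - [-11,0,5.5,0,0,0]
    - [-11,0,9.5,0,0,0]
    - [-11,0,13.5,0,0,0]
    - [-11,0,17.5,0,0,0]
  claw: 130

```text
clock: 16.97
tool_pos: [0.4758, -0.1528, 0.1528]
tool_rot: [-0.49, 0.51, -0.49, -0.51]
force: [1.6, 1.2, 0.2]
width: 0.488
```

```bash
python3 r.py .535 .331 .10 10.3
```

```text
[5.28, -7.83, 48.11, -8.01, -0.02, 0.07]
16.9667 [ 0.4758 -0.1528  0.1528] [[0.001, -0.999, -0.04], [-0.0, -0.04, 0.999], [-1.0, -0.001, -0.0]]
```

>>> drive_tool:
  motion:
    - [0,-0.5,4,0,0,0]
    - [0,-1,8,-1,0,0]
    - [0,-1.5,12,-2,0,0]
    - [0,-2,16,-3,0,0]
    - [0,-2.5,20,-4,0,0]
    - [0,-3,24,-5,0,0]
    - [0,-3.5,28,-6,0,0]
    - [0,-4.2,32,-7,0,0]
    - [0,-5,36,-8,0,0]
    - [0,-6,40,-8,0,0]

```text
clock: 17.8
tool_pos: [0.5195, 0.2501, 0.1525]
tool_rot: [-0.453, 0.544, -0.452, -0.543]
force: [0.3, 0.0, 0.7]
width: 0.492
```

>>> drive_tool:
  motion:
    - [1,-0.9,4,0,0,0]
    - [3.5,-1.8,8,0,0,0]
    - [5.3,-1.8,8.1,0,0,0]
    - [5.3,-1.8,8.1,0,0,0]
    - [5.3,-1.8,8.1,0,0,0]

```text
clock: 18.22
tool_pos: [0.5222, 0.3303, 0.0977]
tool_rot: [-0.451, 0.543, -0.454, -0.543]
force: [0.2, 0.8, 0.5]
width: 0.49
```

```bash
python3 - <<'E'
from h import *
P=ctrl.camera_params("wrist"); p,d=ctrl.read_camera("wrist"); save(p,"w15",None,1.5)
print(rel([.5345,.331,.039],np.radians(10.3)).round(2))
E
```

```text
[ 6.08 -1.13 -0.13  0.06 -0.07  0.01]
```

View pics/w15.png

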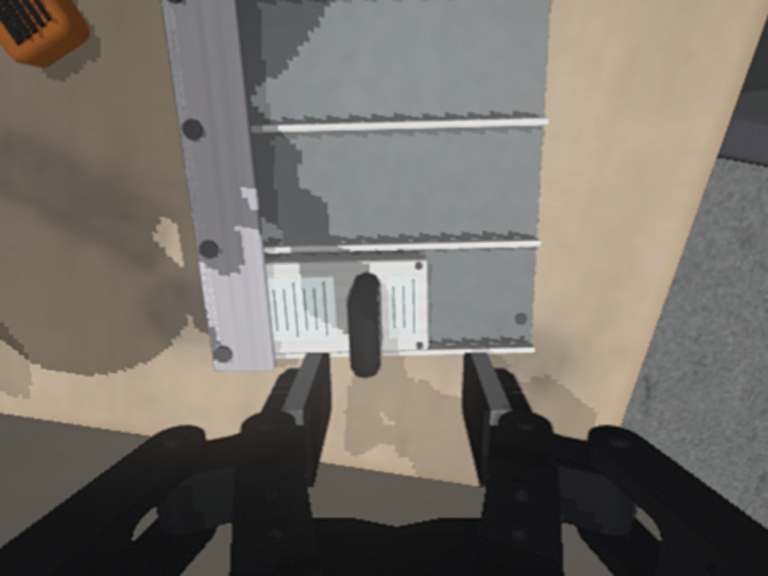

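>>> drive_tool:
  motion:
    - [0.5,-0.8,0,0,0,0]
    - [2,-1.1,-0.1,0,0,0]
    - [4,-1.1,-0.1,0,0,0]
    - [5.3,-1.1,-0.1,0,0,0]
    - [6,-1.1,-0.1,0,0,0]
    - [6,-1.1,-0.1,0,0,0]
    - [6,-1.1,-0.1,0,0,0]

```text
clock: 18.85
tool_pos: [0.5342, 0.3318, 0.0401]
tool_rot: [-0.453, 0.543, -0.453, -0.543]
force: [0.3, -0.8, 0.6]
width: 0.489
```

>>> drive_tool:
  motion:
    - [0,0,0,0,0,0]
    - [0,0,0,0,0,0]
    - [0,0,0,0,0,0]
    - [0,0,0,0,0,0]
    - [0,0,0,0,0,0]
    - [0,0,0,0,0,0]
  claw: 255
  squeeze: 70

```text
clock: 19.35
tool_pos: [0.5343, 0.3327, 0.0408]
tool_rot: [-0.453, 0.543, -0.452, -0.543]
force: [-0.1, 0.4, 6.0]
width: 0.126
```

>>> drive_tool:
  motion:
    - [0,0.7,0,0,0,0]
    - [0,1.4,0,0,0,0]
    - [0,2.1,0,0,0,0]
    - [0,2.8,0,0,0,0]
    - [0,3.5,0,0,0,0]
    - [0,4,0,0,0,0]
    - [0,4,0,0,0,0]

```text
clock: 19.93
tool_pos: [0.4942, 0.3252, 0.0407]
tool_rot: [-0.453, 0.544, -0.452, -0.543]
force: [-1.0, 1.0, 7.9]
width: 0.129
```

```bash
python3 - <<'E'
from h import *
P=ctrl.camera_params("wrist"); p,d=ctrl.read_camera("wrist")
save(p,"w16",None,1.5)
E
python3 r.py .5 -.05 .15 7
```

```text
[-10.97, 6.19, -37.0, 3.41, 0.05, 0.1]
19.9833 [0.4942 0.3252 0.0407] [[0.002, -0.984, -0.181], [0.001, -0.181, 0.984], [-1.0, -0.002, 0.001]]
```

View pics/w16.png

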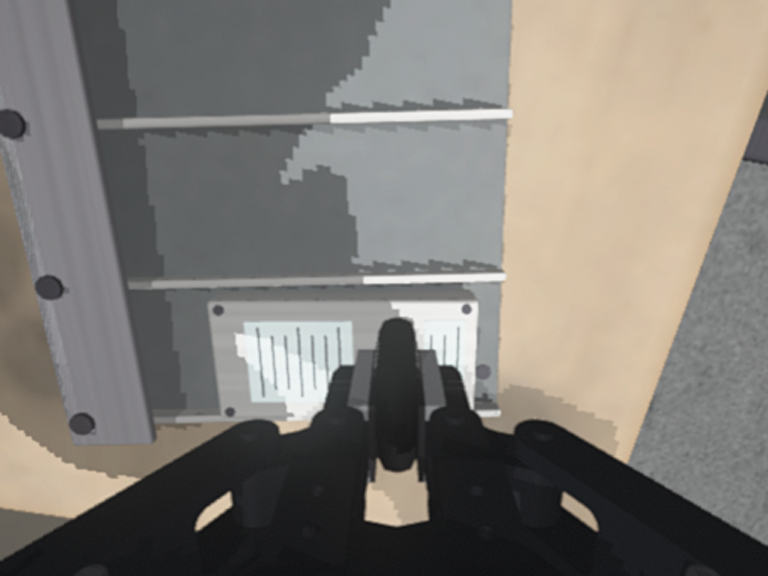

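Clear of the lip. I'll lift and carry it.

>>> drive_tool:
  motion:
    - [-1.5,0,0,0,0,0]
    - [-4.5,0,0,0,0,0]
    - [-8,0,-1,0,0,0]
    - [-10.5,0,-3.5,0,0,0]
    - [-10.8,0.6,-7,0,0,0]
    - [-10.8,1.4,-11,1,0,0]
    - [-10.8,2.2,-15,1,0,0]
    - [-10.8,3,-19,2,0,0]
    - [-10.8,3.8,-23,2,0,0]
    - [-10.8,4.6,-27,3,0,0]

```text
clock: 20.82
tool_pos: [0.4958, 0.0493, 0.1457]
tool_rot: [0.466, -0.53, 0.467, 0.532]
force: [1.2, -0.1, -1.8]
width: 0.131
```

```bash
python3 r.py .4835 -.235 .135 2.4 
```

```text
[1.08, 4.88, -28.04, 5.0, 0.01, -0.17]
20.8167 [0.4958 0.0493 0.1457] [[-0.003, -0.992, -0.129], [-0.0, -0.129, 0.992], [-1.0, 0.003, 0.0]]
```

>>> drive_tool:
  motion:
    - [0,0.7,-4,1,0,0]
    - [0,1.4,-8,2,0,0]
    - [0,2.1,-12,3,0,0]
    - [0,2.8,-16,4,0,0]
    - [0,3.5,-20,5,0,0]
    - [0.5,4.2,-24,5,0,0]
    - [1,4.9,-28,5,0,0]
    - [1,4.9,-28,5,0,0]
    - [1,4.9,-28,5,0,0]

```text
clock: 21.57
tool_pos: [0.4829, -0.2342, 0.1349]
tool_rot: [0.49, -0.508, 0.491, 0.511]
force: [-0.4, 0.7, -1.5]
width: 0.129
```

```bash
cat > look.py <<'E'
import sys
from h import *
name,off=sys.argv[1],float(sys.argv[2]); ymax=float(sys.argv[3])
P=ctrl.camera_params("wrist"); p,d=ctrl.read_camera("wrist"); save(p,name,None,1.5)
t=pose()[0]; C=cloud(P,d); z=t[2]-off
m=(C[...,2]>z-.008)&(C[...,2]<z+.02); m[285:]=0
X=C[m]; X=X[np.hypot(X[:,0]-t[0]-.018,X[:,1]-t[1])<.06]
print("tcp",t.round(4),"held",np.percentile(X[:,2],[5,50,95])-z,cv2.minAreaRect((X[:,:2]*1000).astype(np.float32)))
m=(C[...,2]>.01)&(C[...,2]<.020)&(C[...,1]<ymax)&(C[...,0]>.49)&(C[...,0]<.51); X=C[m]
print(len(X),"placed +y edge at x~.5:",np.percentile(X[:,1],[98,99.5,100]).round(4))
E
python3 look.py w17 .0325 -.27; python3 r.py .4820 -.279 .05 2.4
```

```text
tcp [ 0.4837 -0.2331  0.1356] held [0.00460933 0.00988174 0.01107892] ((500.9092712402344, -234.78746032714844), (90.65345001220703, 44.660064697265625), 2.9835009574890137)
2641 placed +y edge at x~.5: [-0.3059 -0.3048 -0.3045]
[8.55, 0.32, -4.6, -0.16, 0.09, -0.18]
21.6167 [ 0.4837 -0.2331  0.1356] [[-0.003, -0.999, -0.039], [0.001, -0.039, 0.999], [-1.0, 0.003, 0.001]]
```

View pics/w17.png

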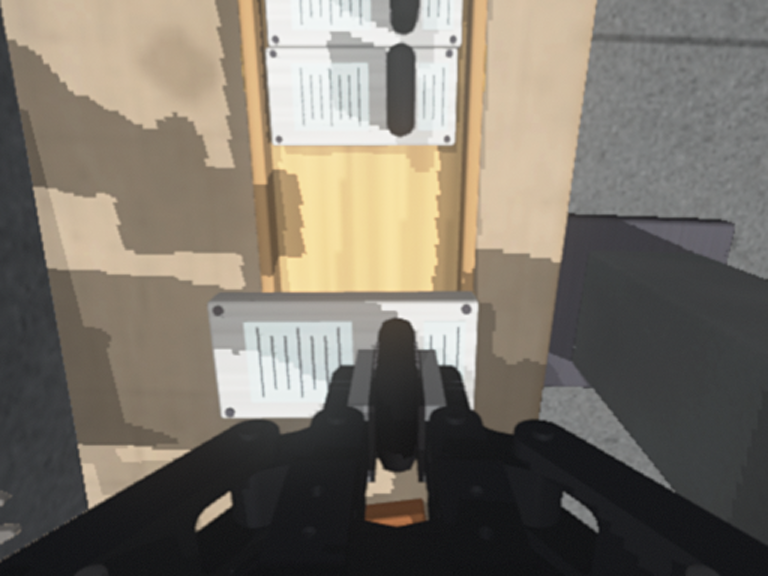

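>>> drive_tool:
  motion:
    - [0,0.3,-4,0,0,0]
    - [2,0.3,-4.4,0,0,0]
    - [5,0.3,-4.4,0,0,0]
    - [7.5,0.3,-4.4,0,0,0]
    - [8.4,0.3,-4.4,0,0,0]
    - [8.9,0.3,-4.4,0,0,0]
    - [8.9,0.3,-4.4,0,0,0]

```text
clock: 22.2
tool_pos: [0.4838, -0.276, 0.048]
tool_rot: [0.489, -0.51, 0.489, 0.511]
force: [-0.7, -0.5, -1.8]
width: 0.129
```

```bash
python3 look.py w18 .0325 -.27
```

```text
tcp [ 0.4845 -0.2766  0.0494] held [-0.00169233  0.00354184  0.01024461] ((501.5423583984375, -290.37890625), (114.1130142211914, 92.4252700805664), 5.687212944030762)
7210 placed +y edge at x~.5: [-0.306  -0.298  -0.2974]
```

View pics/w18.png

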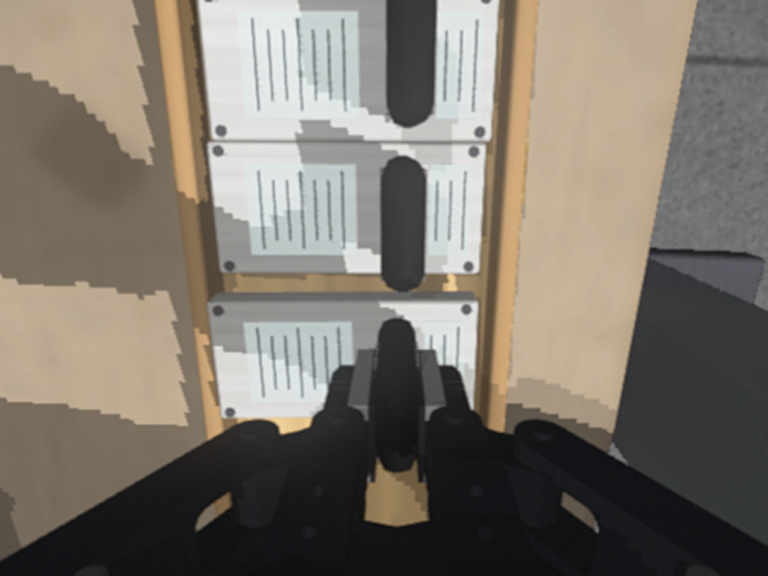

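>>> drive_tool:
  motion:
    - [0.5,0.15,0,0,0,0]
    - [0.8,0.15,0,0,0,0]
    - [1,0.15,0,0,0,0]
    - [1.15,0.15,0,0,0,0]
    - [1.15,0.15,-0.2,0,0,0]
    - [1.15,0.15,-0.4,0,0,0]
    - [1.15,0.15,-0.55,0,0,0]
    - [1.15,0.15,-0.55,0,0,0]

```text
clock: 22.92
tool_pos: [0.4831, -0.2823, 0.0378]
tool_rot: [-0.49, 0.51, -0.489, -0.51]
force: [-1.2, 5.8, 4.9]
width: 0.13
```

>>> drive_tool:
  motion:
    - [0.05,0,-0.1,0,0,0]
    - [0.05,0,-0.15,0,0,0]
    - [0.05,0,-0.15,0,0,0]

```text
clock: 23.17
tool_pos: [0.4831, -0.2825, 0.0378]
tool_rot: [0.49, -0.51, 0.489, 0.511]
force: [-4.7, 13.1, 11.1]
width: 0.127
```

```bash
python3 look.py w19 .0325 -.27
```

```text
tcp [ 0.4832 -0.2825  0.0378] held [0.00375357 0.01088103 0.01456496] ((500.4770812988281, -295.9908447265625), (112.59507751464844, 93.07178497314453), 3.0725228786468506)
9842 placed +y edge at x~.5: [-0.2827 -0.2749 -0.27  ]
```

View pics/w19.png

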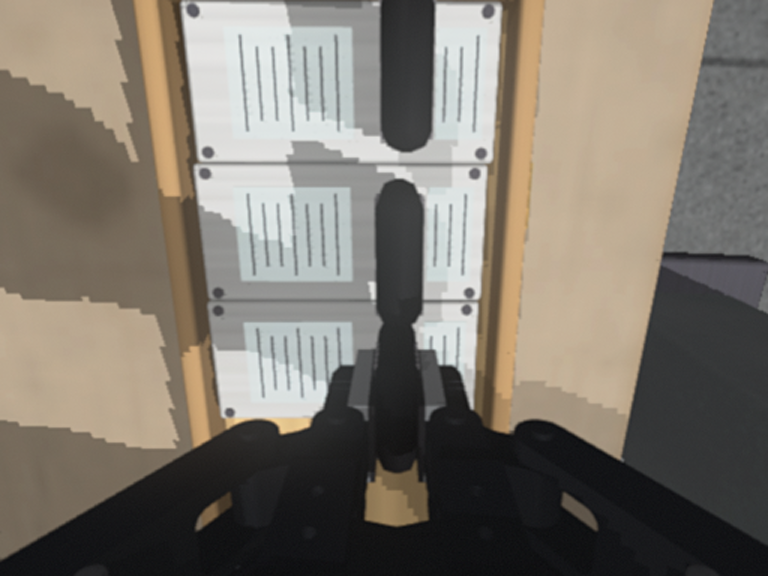

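>>> drive_tool:
  motion:
    - [0,0,0,0,0,0]
    - [0,0,0,0,0,0]
    - [0,0,0,0,0,0]
    - [-2,0,0,0,0,0]
    - [-5,0,0,0,0,0]
    - [-9,0,1,0,0,0]
    - [-13,0,3,0,0,0]
    - [-15,0,6,0,0,0]
    - [-15,0,10,0,0,0]
    - [-15,0,14,0,0,0]
  claw: 130

```text
clock: 24.05
tool_pos: [0.4772, -0.1437, 0.1883]
tool_rot: [-0.491, 0.511, -0.489, -0.509]
force: [1.2, 0.3, -0.8]
width: 0.492
```

>>> drive_tool:
  motion:
    - [0,0,4,0,0,0]
    - [0,0,8,0,0,0]
    - [0,0,8,0,0,0]
    - [0,0,8,0,0,0]

```text
clock: 24.38
tool_pos: [0.4736, -0.0626, 0.1864]
tool_rot: [-0.489, 0.511, -0.488, -0.511]
force: [0.2, -0.2, -0.5]
width: 0.488
```

```bash
python3 - <<'E'
from h import *
P=ctrl.camera_params("wrist"); p,d=ctrl.read_camera("wrist"); save(p,"w20",None,1.5)
C=cloud(P,d); print(pose()[0])
for z0,z1 in [(.011,.022),(.044,.06)]:
    m=((C[...,2]>z0)&(C[...,2]<z1)&(C[...,0]<.56)&(C[...,1]>-.155)&(C[...,1]<.12)).astype(np.uint8); m[:,:]=m; n,l,st,ce=cv2.connectedComponentsWithStats(m)
    for i in range(1,n):
        if st[i,4]>200: X=C[l==i]; print(z0,st[i,4],X.mean(0).round(4),ce[i]*1.5,cv2.minAreaRect((X[:,:2]*1000).astype(np.float32)))
E
```

```text
[ 0.47361538 -0.06385681  0.18641784]
0.011 6985 [ 0.4956 -0.0383  0.0149] [360.94037223 294.29634932] ((496.55841064453125, -33.72011184692383), (91.04753875732422, 88.25752258300781), 9.84158706665039)
0.011 2256 [0.459  0.0438 0.015 ] [410.37367021 408.84109043] ((450.2969665527344, 47.588104248046875), (44.69468688964844, 89.82555389404297), 72.95740509033203)
0.044 532 [ 0.4959 -0.0352  0.0487] [356.3825188  317.61654135] ((495.9957275390625, -34.19349670410156), (12.013778686523438, 35.32350158691406), 9.638318061828613)
0.044 454 [0.4497 0.0462 0.0485] [426.56828194 440.90418502] ((449.4997253417969, 47.66558837890625), (36.24996566772461, 12.510272979736328), 74.43335723876953)
```

View pics/w20.png

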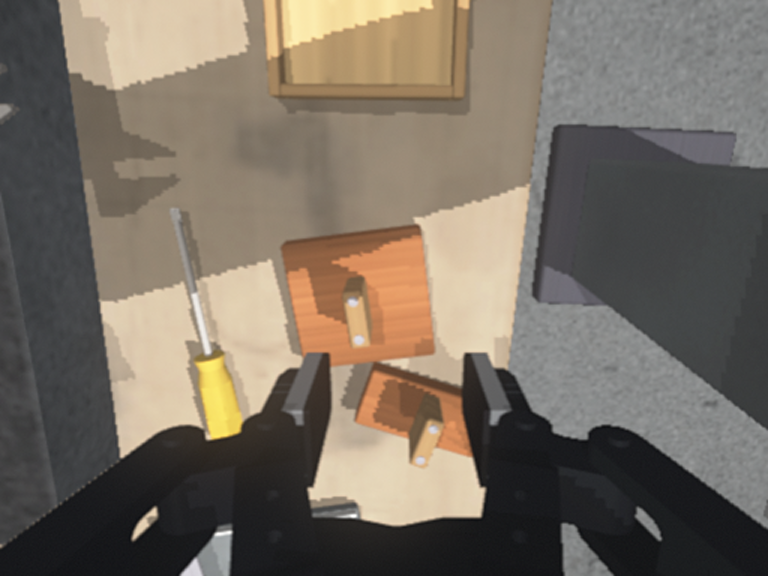

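```bash
python3 r.py .496 -.0343 .034 9.7
```

```text
[15.24, -2.36, 2.86, -7.23, -0.03, 0.02]
24.4333 [ 0.4736 -0.0639  0.1864] [[0.0, -0.999, -0.043], [-0.0, -0.043, 0.999], [-1.0, -0.0, -0.001]]
```

>>> drive_tool:
  motion:
    - [3,-2,2.5,-7,0,0]
    - [7,-2.4,2.9,-7.2,0,0]
    - [10,-2.4,2.9,-7.2,0,0]
    - [12.5,-2.4,2.9,-7.2,0,0]
    - [14.3,-2.4,2.9,-7.2,0,0]
    - [15.2,-2.4,2.9,-7.2,0,0]
    - [15.2,-2.4,2.9,-7.2,0,0]
    - [15.2,-2.4,2.9,-7.2,0,0]

```text
clock: 25.1
tool_pos: [0.4967, -0.0354, 0.0349]
tool_rot: [-0.457, 0.54, -0.457, -0.539]
force: [0.6, -0.3, 1.4]
width: 0.487
```

```bash
python3 - <<'E'
from h import *
P=ctrl.camera_params("wrist"); p,d=ctrl.read_camera("wrist"); save(p,"w21",None,1.5); print(pose()[0])
E
```

```text
[ 0.49721323 -0.03501627  0.03580875]
```

View pics/w21.png

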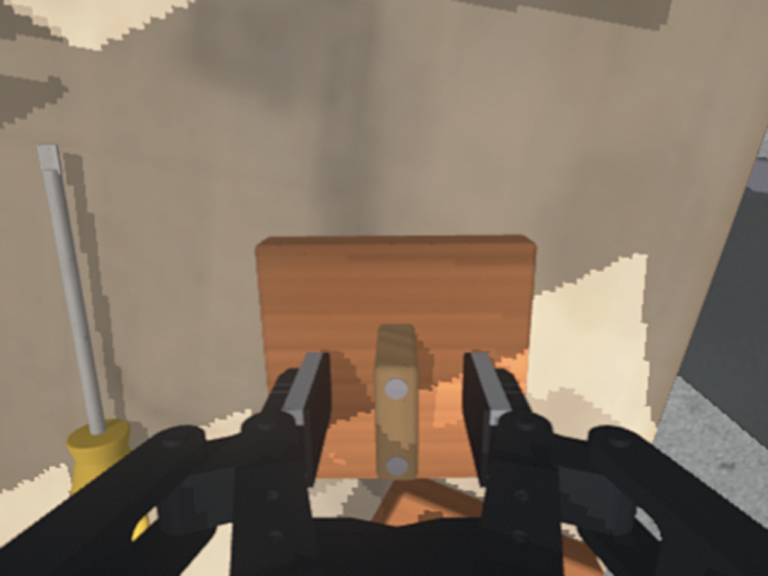

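>>> drive_tool:
  motion:
    - [0,0,0,0,0,0]
    - [0,0,0,0,0,0]
    - [0,0,0,0,0,0]
    - [0,0,0,0,0,0]
    - [0,0,0,0,0,0]
    - [-1.5,0,0,0,0,0]
    - [-4,0,0,0,0,0]
    - [-7,0,0,0,0,0]
    - [-8,0,0,0,0,0]
    - [-8,0,0,0,0,0]
  claw: 255
  squeeze: 80

```text
clock: 25.98
tool_pos: [0.4978, -0.034, 0.1176]
tool_rot: [-0.458, 0.541, -0.455, -0.539]
force: [-0.7, 0.0, -1.1]
width: 0.124
```

```bash
python3 r.py .497 -.17 .115 2.4 
```

```text
[0.25, 2.35, -13.4, 7.19, 0.02, 0.31]
25.9833 [ 0.4978 -0.034   0.1176] [[0.005, -0.986, -0.167], [0.001, -0.167, 0.986], [-1.0, -0.005, -0.0]]
```

>>> drive_tool:
  motion:
    - [0,0.7,-4,2,0,0]
    - [0,1.4,-8,5,0,0]
    - [0,2.1,-12,7.2,0,0]
    - [0,2.3,-13.4,7.2,0,0]
    - [0,2.3,-13.4,7.2,0,0]
    - [0,2.3,-13.4,7.2,0,0]

```text
clock: 26.48
tool_pos: [0.495, -0.1708, 0.1126]
tool_rot: [0.49, -0.509, 0.491, 0.51]
force: [-0.5, -0.4, -2.1]
width: 0.123
```

```bash
python3 - <<'E'
from h import *
P=ctrl.camera_params("wrist"); p,d=ctrl.read_camera("wrist"); save(p,"w22",None,1.5); t=pose()[0];print(t)
C=cloud(P,d)
m=(C[...,2]>.085)&(C[...,2]<.104); m[300:]=0; X=C[m];print(len(X),np.percentile(X[:,2],[5,50,95]),cv2.minAreaRect((X[:,:2]*1000).astype(np.float32)))
m=(C[...,2]>.01)&(C[...,2]<.02)&(C[...,0]>.49)&(C[...,0]<.51)&(C[...,1]<-.22);X=C[m];print(np.percentile(X[:,1],[90,95,98,99.5,100]))
E
```

```text
[ 0.49526297 -0.17009642  0.11293581]
17864 [0.09041593 0.09164001 0.09272221] ((495.3578796386719, -179.24273681640625), (90.96356201171875, 70.44884490966797), 2.025768995285034)
[-0.26432657 -0.26226594 -0.26092502 -0.26032032 -0.25980293]
```

View pics/w22.png

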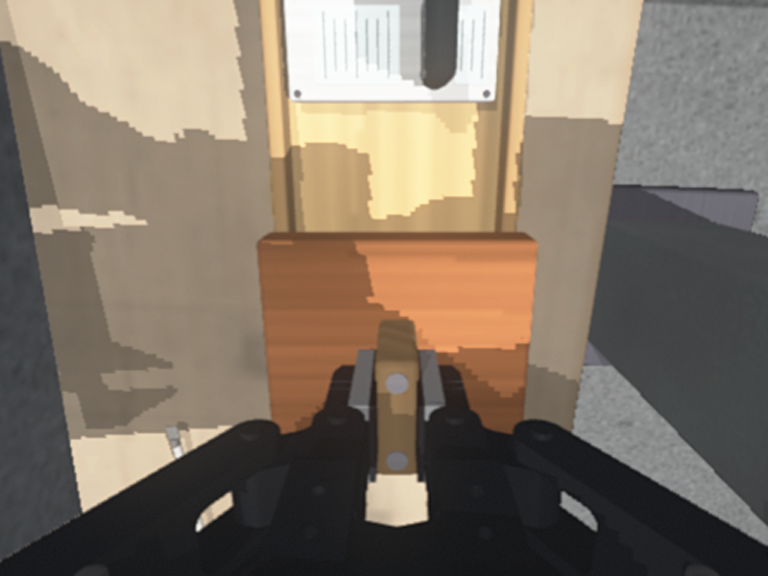

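```bash
python3 - <<'E'
from h import *
P=ctrl.camera_params("wrist"); p,d=ctrl.read_camera("wrist"); C=cloud(P,d)
for y in (-.25,-.24,-.23):
    m=(abs(C[...,1]-y)<.004)&(C[...,2]>.019)&(C[...,2]<.026)&(C[...,0]>.43)&(C[...,0]<.57);X=C[m][:,0];print(y,len(X),X.min(),X.max(),X[X<.5].max(),X[X>.5].min())
p,d=ctrl.read_camera("side");P=ctrl.camera_params("side");save(p,"d23",(200,150,330,270),6)
C=cloud(P,d)
m=(C[...,2]>.018)&(C[...,2]<.026)&(abs(C[...,0]-.49)<.06)&(C[...,1]<-.14);X=C[m];print(X.min(0),X.max(0))
E
python3 r.py .4967 -.2135 .07 2.4
```

```text
-0.25 232 0.4422944164824487 0.5544895427679801 0.4491918033408244 0.547890304222701
-0.24 230 0.4420465222768528 0.554200168414385 0.4492334887733427 0.5474405432577149
-0.23 211 0.44177497721827685 0.5537468227688482 0.4485893145073327 0.5471207395882597
[ 0.43927938 -0.76583266  0.01800047] [ 0.54998506 -0.15704112  0.02591592]
[4.37, 0.08, -4.41, 0.03, 0.02, -0.05]
26.6333 [ 0.4957 -0.1694  0.1137] [[-0.001, -0.999, -0.042], [0.0, -0.042, 0.999], [-1.0, 0.001, 0.0]]
```

View pics/d23.png

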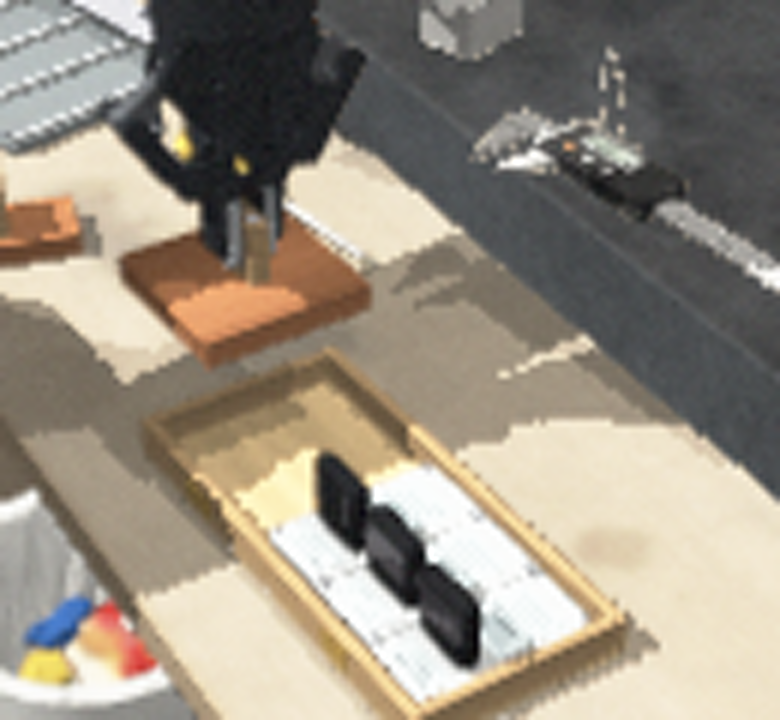

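>>> drive_tool:
  motion:
    - [0,0.05,-2.5,0,0,0]
    - [1,0.05,-4.4,0,0,0]
    - [3,0.05,-4.4,0,0,0]
    - [4.3,0.05,-4.4,0,0,0]
    - [4.3,0.05,-4.4,0,0,0]
    - [4.3,0.05,-4.4,0,0,0]

```text
clock: 27.13
tool_pos: [0.4968, -0.2134, 0.0707]
tool_rot: [0.489, -0.51, 0.49, 0.511]
force: [0.4, 0.4, -0.5]
width: 0.122
```

```bash
python3 - <<'E'
from h import *
P=ctrl.camera_params("wrist"); p,d=ctrl.read_camera("wrist"); save(p,"w24",None,1.5); t=pose()[0];print(t)
C=cloud(P,d)
m=(C[...,2]>.040)&(C[...,2]<.056)&(C[...,0]>.49)&(C[...,0]<.503)&(C[...,1]>-.275); m[300:]=0; X=C[m];print(len(X),np.percentile(X[:,2],[5,50,95]),np.percentile(X[:,1],[0,.5,2,5]))
m=(C[...,2]>.01)&(C[...,2]<.02)&(C[...,0]>.505)&(C[...,0]<.525)&(C[...,1]<-.22);X=C[m];print(np.percentile(X[:,1],[90,95,98,99.5,100]))
E
```

```text
[ 0.4975109  -0.21363637  0.07187313]
1633 [0.04760348 0.04975406 0.05144511] [-0.25721821 -0.25708988 -0.25692258 -0.25665691]
[-0.26823207 -0.26401327 -0.26149898 -0.26011194 -0.25944041]
```

View pics/w24.png

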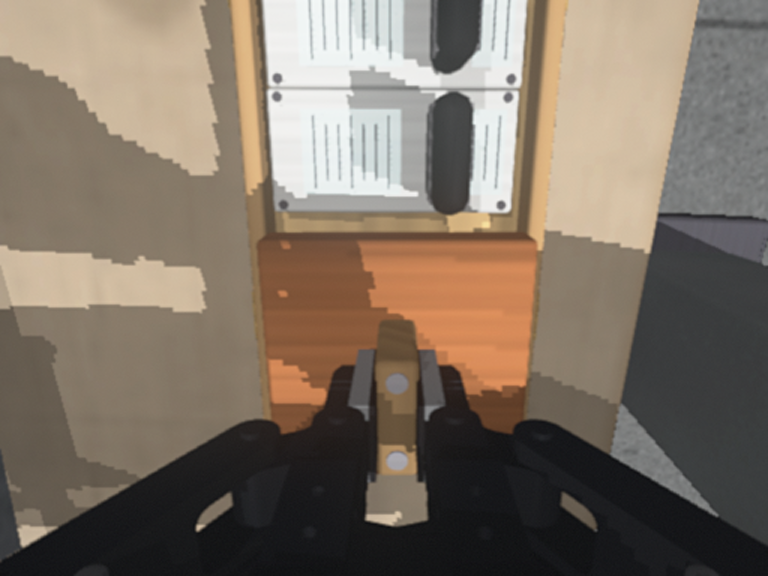

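>>> drive_tool:
  motion:
    - [1,0,0,0,0,0]
    - [1.6,0,0,0,0,0]
    - [1.9,0,0,0,0,0]
    - [2.2,0,0,0,0,0]
    - [2.2,0,0,0,0,0]

```text
clock: 27.6
tool_pos: [0.4968, -0.2141, 0.0486]
tool_rot: [0.489, -0.51, 0.49, 0.511]
force: [0.6, 0.3, -0.9]
width: 0.121
```

>>> drive_tool:
  motion:
    - [0.3,0,0,0,0,0]
    - [0.5,0,0,0,0,0]
    - [0.7,0,0,0,0,0]
    - [0.7,0,0,0,0,0]

```text
clock: 27.93
tool_pos: [0.497, -0.2142, 0.0419]
tool_rot: [0.489, -0.51, 0.49, 0.51]
force: [-1.0, -0.1, -0.0]
width: 0.123
```

>>> drive_tool:
  motion:
    - [0.15,0,0,0,0,0]
    - [0.25,0,0,0,0,0]
    - [0.25,0,0,0,0,0]

```text
clock: 28.18
tool_pos: [0.4975, -0.2144, 0.0408]
tool_rot: [-0.49, 0.511, -0.489, -0.51]
force: [-3.1, 0.9, 4.4]
width: 0.123
```

```bash
python3 - <<'E'
from h import *
P=ctrl.camera_params("wrist"); p,d=ctrl.read_camera("wrist"); save(p,"w25",None,1.5); t=pose()[0];print(t,ctrl.observe()['force'])
p,d=ctrl.read_camera("side"); save(p,"d25",(200,150,330,270),6)
E
```

```text
[ 0.49747749 -0.2144288   0.04081571] [-2.14949415  0.74960517  4.98458317]
```

View pics/w25.png

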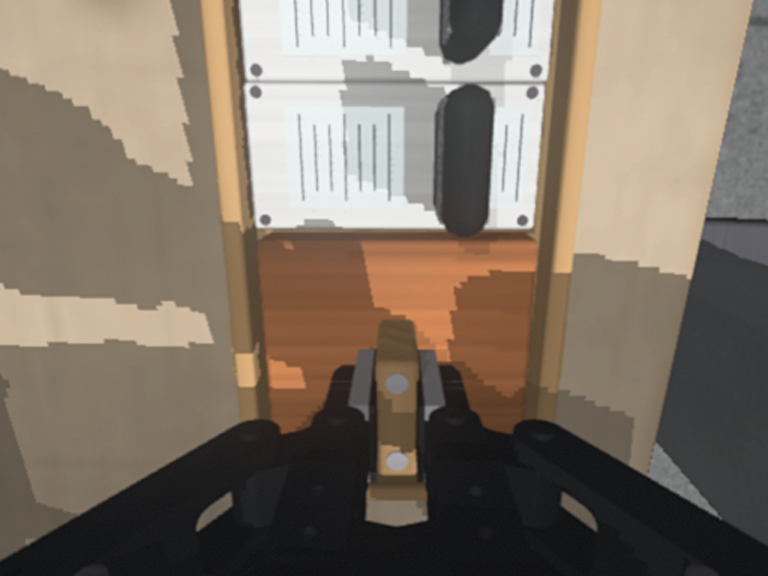

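View pics/d25.png

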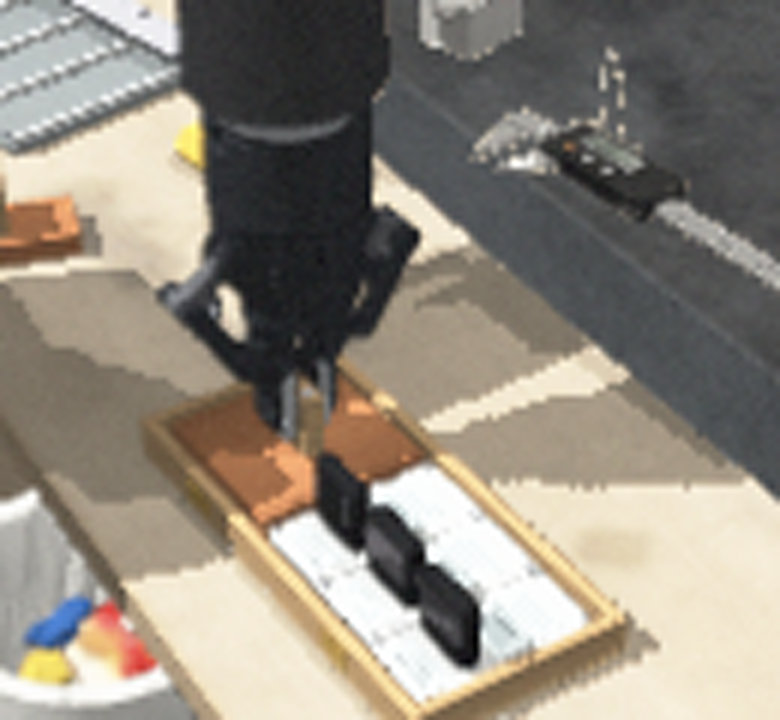

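On the floor (4.9 N vertical). I'll push it up to the plates.

>>> drive_tool:
  motion:
    - [0,0,-0.1,0,0,0]
    - [0,0,-0.2,0,0,0]
    - [0,0,-0.3,0,0,0]
    - [0,0,-0.35,0,0,0]
    - [0,0,-0.35,0,0,0]

```text
clock: 28.7
tool_pos: [0.4982, -0.2172, 0.0408]
tool_rot: [-0.49, 0.511, -0.489, -0.51]
force: [-1.0, 5.2, 7.0]
width: 0.125
```

>>> drive_tool:
  motion:
    - [0,0,-0.1,0,0,0]
    - [0,0,-0.15,0,0,0]
    - [0,0,-0.15,0,0,0]

```text
clock: 28.95
tool_pos: [0.4983, -0.2173, 0.0409]
tool_rot: [0.491, -0.51, 0.488, 0.511]
force: [-3.5, 11.7, 8.9]
width: 0.12
```

Firm contact (11.7 N, with no further travel). Release and check.

>>> drive_tool:
  motion:
    - [0,0,0,0,0,0]
    - [0,0,0,0,0,0]
    - [0,0,0,0,0,0]
    - [-2,0,0,0,0,0]
    - [-5,0,0,0,0,0]
    - [-9,0,0,0,0,0]
    - [-13,0,0,0,0,0]
    - [-17,0,-2,0,0,0]
    - [-21,0,-5,0,0,0]
    - [-23,0,-8,0,0,0]
  claw: 130

```text
clock: 29.78
tool_pos: [0.5009, -0.2956, 0.2706]
tool_rot: [-0.49, 0.512, -0.489, -0.509]
force: [0.5, 0.1, 0.6]
width: 0.487
```

>>> drive_tool:
  motion:
    - [0,0,-3,0,0,0]
    - [0,0,-5,0,0,0]
    - [0,0,-5,0,0,0]
    - [0,0,-5,0,0,0]

```text
clock: 30.12
tool_pos: [0.5022, -0.3462, 0.2654]
tool_rot: [0.49, -0.509, 0.491, 0.51]
force: [0.8, 0.9, -0.7]
width: 0.497
```

```bash
python3 - <<'E'
from h import *
P=ctrl.camera_params("wrist"); p,d=ctrl.read_camera("wrist"); save(p,"w26",None,1.5); print(pose()[0])
C=cloud(P,d)
m=(abs(C[...,0]-.5)<.06)&(C[...,1]>-.41)&(C[...,1]<-.15)
for x0 in (.465,.515,.535):
    mm=m&(abs(C[...,0]-x0)<.004); X=C[mm]
    h,e=np.histogram(X[:,1],np.arange(-.41,-.15,.01)); zz=[np.median(X[(X[:,1]>=a)&(X[:,1]<a+.01)][:,2]).round(3) for a in e[:-1]]; print(x0,zz)
p,d=ctrl.read_camera("side"); save(p,"d26",(150,100,330,270),4.4)
p,d=ctrl.read_camera("scene"); save(p,"s26",(130,140,390,310),3)
E
```

```text
[ 0.50231829 -0.34537618  0.26572055]
0.465 [np.float64(-0.001), np.float64(0.019), np.float64(0.016), np.float64(0.016), np.float64(0.018), np.float64(0.307), np.float64(0.309), np.float64(0.017), np.float64(0.016), np.float64(0.016), np.float64(0.016), np.float64(0.016), np.float64(0.016), np.float64(0.016), np.float64(0.016), np.float64(0.02), np.float64(0.02), np.float64(0.02), np.float64(0.02), np.float64(0.02), np.float64(0.02), np.float64(0.02), np.float64(0.02), np.float64(0.02), np.float64(0.019)]
0.515 [np.float64(-0.001), np.float64(0.019), np.float64(0.016), np.float64(0.017), np.float64(0.339), np.float64(0.332), np.float64(0.016), np.float64(0.017), np.float64(0.016), np.float64(0.017), np.float64(0.016), np.float64(0.016), np.float64(0.017), np.float64(0.016), np.float64(0.016), np.float64(0.02), np.float64(0.02), np.float64(0.02), np.float64(0.02), np.float64(0.02), np.float64(0.02), np.float64(0.02), np.float64(0.02), np.float64(0.02), np.float64(0.019)]
0.535 [np.float64(-0.001), np.float64(0.019), np.float64(0.016), np.float64(0.016), np.float64(0.017), np.float64(0.301), np.float64(0.308), np.float64(0.017), np.float64(0.016), np.float64(0.016), np.float64(0.016), np.float64(0.016), np.float64(0.016), np.float64(0.016), np.float64(0.016), np.float64(0.02), np.float64(0.02), np.float64(0.02), np.float64(0.02), np.float64(0.02), np.float64(0.02), np.float64(0.02), np.float64(0.02), np.float64(0.02), np.float64(0.017)]
```

View pics/w26.png

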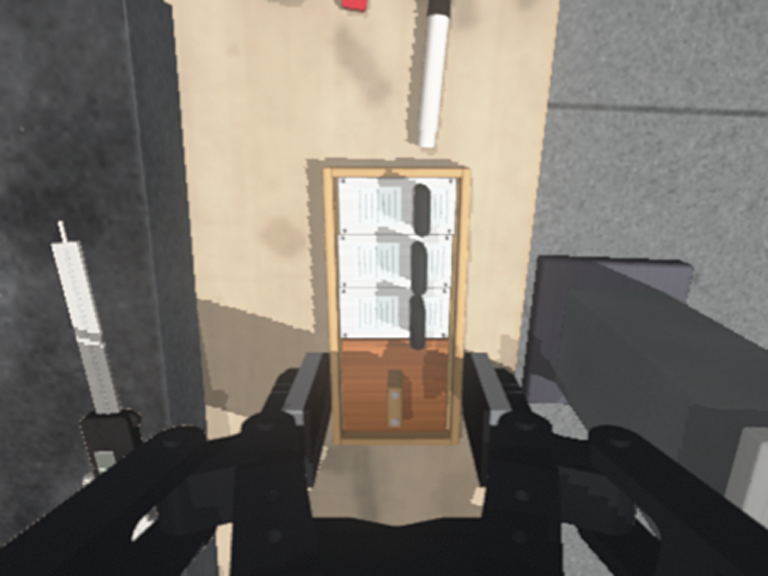

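View pics/d26.png

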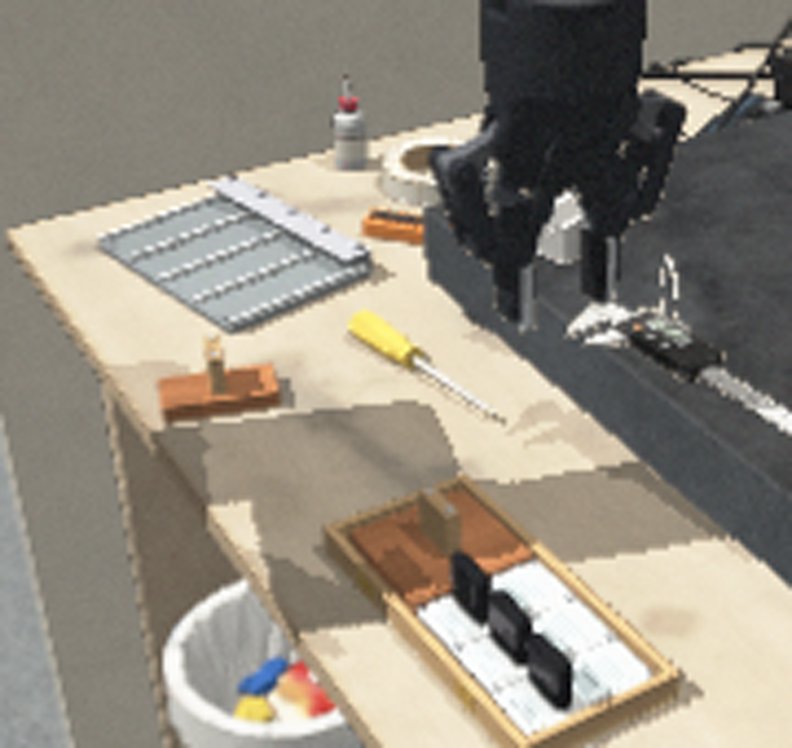

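View pics/s26.png

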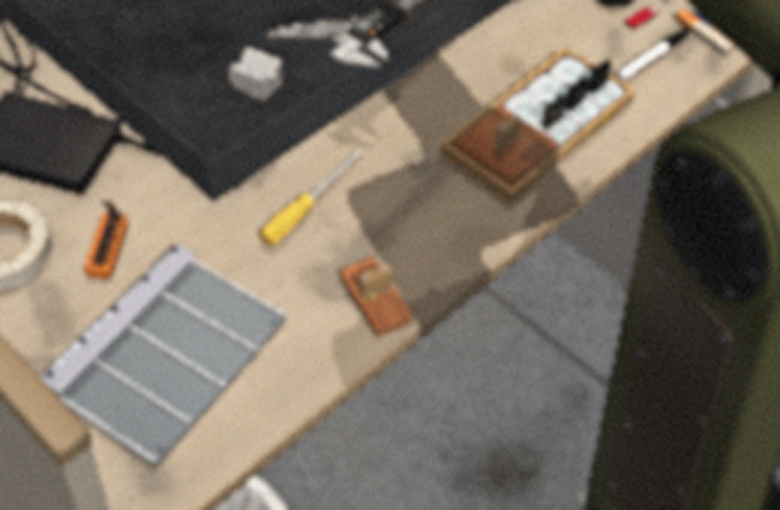

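```bash
python3 -c "
from rig import ctrl
print(ctrl.hand_in())"
```

```text
the job is handed in; nothing more can be done
None
```

The job is done and handed in at about 30 s on the robot's clock: three plates and the wide spacer fill the tray. Three plates were in the dock; the station nearest the tray was empty.

- **Plates:** I slid each one 40 mm or more forward on the bed before lifting it. Each went into the tray against the −y wall or its neighbour.
- **Wide spacer:** It had been knocked aside part-way through the run, so I located it again. I then lowered it into the remaining room and pushed it against the plates until it stopped, at about 12 N.
- **Narrow spacer:** It was not needed and still lies flat on the desk.

**Last checks:**
- The last pictures show the dock empty.
- In the depth picture the plate tops are level at about 16.5 mm and the spacer top at about 20 mm, so everything lies flat.
- No gaps show between the pieces in the wrist picture. The roughly 7 mm to spare lies at the +y end; I did not measure it.
- The screwdriver and pen appear unmoved. I did not measure the loose items one by one.

**One slip:** with the first plate I repeated a relative shift while opening the gripper. This dragged it about another 4 cm forward, so it overhung the front of the bed by nearly half its length. I regripped it there, checked that it was level, and carried on.

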